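Pack a sample carrier in layers

ROBOT

A 6-joint arm with a two-finger parallel gripper is mounted at the origin on a cart in front of the work surface, level with it; the furniture and walls round the work are solid. World frame = base frame: x ahead of the robot, y to its left, z up, the work surface at z = 0. Lengths are in mm, angles in rad, forces in N, time in s.
With the tool pointing down it reaches from about 325 to 850 mm from the base axis. Payload 4.4 kg.
Tool frame: the origin (TCP) lies between the finger pads; the fingertips stand 22 mm ahead of it and the grasp point (between the pads) lies 3 mm ahead of it; y points along the fingers, x is the direction in which the jaws open and shut, and the axes are right-handed (so a half turn about y gives the same grasp; the last joint's range is limited). The gripper opens to 94 mm and grips with 3 to 60 N. Pads are 16 mm wide; open, the fingers measure 119 mm over their backs; the gripper's body (75 mm by 177 mm) begins 78 mm behind the grasp point.
Start: joints at [-1.252, 0.207, 1.542, -0, 1.393, -0.15], TCP at [260.296, -512.712, 205.847] pointing down, gripper open.
Joint ranges: [-2.73, 2.73], [-0.86, 2.22], [0.23, 2.46], [-1.11, 4.25], [0.08, 2.63], [-2.82, 2.82]. Speed limits (rad/s): [2.79, 2.79, 3.14, 3.14, 3.14, 3.14].

INTERFACE

Orientations are given as a rotation vector (axis times angle).
In Python, from plant import env gives the robot as it stands.
- The arm moves only by the tool apply_moves, never from a script. Its argument "rows" is text: rows parted by semicolons, each of 7 numbers parted by spaces: the shift along the world's x, y, z normalised to -1 to 1, where 1 is 1000 mm, then the turn, a rotation vector about the world's x, y, z normalised to -1 to 1, where 1 is 60 degrees, then the opening, from 0 (shut) to 1 (fully open). In form: dx dy dz rx ry rz fingers; .... A call has 1 to 20 rows; each row is the pose to reach, as a shift and turn from the pose measured when the call began; what a row does not reach only later rows make up. A row lasts 1/12 s, in which the tool goes at most 41.7 mm and 7.16 degrees, less where a joint would pass 70% of its speed; a pose out of reach is approached as far as the arm can. A call with a number of a shift or a turn outside -1 to 1 is refused whole. A call with a gripper value outside its range is refused whole. The fingers move at their own pace and stop on an object; "force" is the grip in N (left out, the last holds). Time passes only in rows, so rows that repeat a pose let the fingers close. It gives the time, the measured TCP pose, the force and the opening at its end, in the units of the state.
- env.get_state(): the state, without advancing time (a new reading comes with each control period).
- env.snapshot(name): name is "scene" or "side" or "wrist"; returns a dict with "img" (420x560x3 uint8, blue, green, red), "mtx" (3x3 intrinsics, pixels), "origin" and "rotation" of the camera in the world. Camera axes: x right, y up, looking along -z (the intrinsics and any distortion apply to the point x, -y, -z); pixel columns grow to the right and rows downward; lengths in mm; the calibration is good to about 2 mm. A picture is of the moment at which its call begins. There is no depth.
- env.hand_in(): hands the job in, once; it reports no verdict.
Trained networks look in a picture, given as the dict that the camera call returned (one of the last four; its "shot" number tells which), for a name from the list of things; names that differ only in an ending like _2 or _b are one class to them, and where a whole thing is asked for, a point or a joint stands for the part that bears it (a point fixed in the world has none). Each returns a list of dicts, best first, with "confidence" (0 to 1); they miss things now and then, are a little off and sometimes report something else, mostly with a low value. They report only what shows in the picture. A call takes as long as a camera call. They do not tell look-alikes from the thing itself.
- env.boxes_of(picture, query): "extent" ([centre column, centre row, width, height] in pixels, round what is visible of it).
The state is a dict: "t": time; "joints": joint angles; "qvel": joint speeds; "effort": joint torques, N m; "tool_pos": TCP position; "eef_rot": TCP orientation; "contact_force": force on the tool from outside, world axes, zero at the start; "moment": the same for the moment, N m; "opening": finger opening in mm.
Only numpy, scipy, OpenCV 4.12 (cv2) and the standard library are available. Lean on these libraries where they do the work, as an engineer would, in place of code of your own. Each camera call takes 0.05 s, during which the arm holds its last target.

TASK

Pack the white sample carrier. Bottom layer: slide the yellow tube rack that lies beside the carrier flat along the bench, never lifted or tipped, through the carrier's open end until it is home against the far end wall, and lay the blue-capped 50 ml tube from the grey tray down in the carrier's tube lane; then swing the blue deck over them and press it fully shut, and set the white carton flat in the seat on top of the deck. Leave everything else where it is.

Things in the scene. Friction and masses are not known exactly. Their poses are not given: they have to be found in the camera images.
- carrier: white sample carrier, fixed, 152 (x) x 134 (y) mm, walls 57 mm high, floor 3 mm thick. Origin: centre of its footprint on the bench; x to its hinge side (away from the robot), y to its closed end (left), z up. Rack bay at x -24 to +68 mm, y -67 to +63, open at its -y end; the stop is the end wall's face at y +63. Tube lane at x -72 to -28, y -63 to +63, walled at both ends
- bay_mouth (a point): middle of the bay's open end, carrier (22, -67, 3) mm, axes as the carrier's. From here a bevelled sill slopes down to the bench at carrier y -91, and guides 22 mm high flare from 92 mm apart to about 115 mm at y -91
- bay_home (a point): where the rack's origin is when the rack is fully home: carrier (22, 1, 3) mm; axes as the carrier's. The rack's near end is then 61 mm back from here (-y), 6 mm inside the mouth
- lane_mid (a point): where the tube's middle is when the tube lies home along the carrier's y: carrier (-50, 0, 36) mm, axes as the carrier's. It rests on two saddles at y +-32 (8 mm wide, bottom at z 22, sides flaring from 27 to 39 mm). For y within +-28 the front wall is only 24 mm high and the divider to the bay 22 mm, so fingers can pass on both sides of the tube
- carrier_deck (a joint): angle of the blue deck, a plate hinged along the carrier's far (+x) top edge: 0 = shut, level on the walls; starts leaning back open at 2.2 to 2.5 (range to 2.65). Stiff hinge (about 0.32 N m): it stays where it is left and must be pushed all the way, 1 to 6 N at its free edge. Plate 4 mm thick, underside through the hinge axis, 147 mm wide (carrier y -76 to +71)
- deck_hinge (a point): point on the deck's hinge axis in carrier coordinates (78, 0, 58) mm; the axis runs along the carrier's y. With the deck open its plate rises from here beside the bay, 56 mm from the bay's middle line, so a wide-open gripper at the mouth can foul it: push the rack home with the fingers narrow
- deck_edge (a point): middle of the deck's free edge, a rolled bead 8 mm thick, 157 mm from the hinge axis (plate ends at 161); moves with the deck. Under the plate a gate lip (carrier x -24 to +20, y -76 to -72, down to z 14 when shut) closes the bay's mouth and fouls a rack that is not home; two ribs reach down to z 36 over the rack
- deck_seat (a point): centre of the carton's seat on the deck's upper face (deck shut: carrier 0, 0, 62 mm); moves with the deck; seat's long side along y; four pairs of corner guides, 9 mm high and flaring outwards, leave 64 mm (x) by 129 mm (y) between them at the deck and about 7 mm more at their tops
- rack: yellow 96-hole tube rack full of small tubes, 84 (x) x 124 (y) mm, solid body 21 mm high (tube tops 28 mm), about 0.2 kg; lies on the bench to the right of the carrier's mouth. Origin: centre of its underside. It enters the bay lengthways (its y along the carrier's y, 4 mm play a side). Too wide for most grippers: push it by its sides
- tube: 50 ml tube with a blue screw cap, lying on its side in the grey tray; body 28 mm diameter, 115 mm long, cap 34 mm diameter over the last 13 mm. Origin: centre of the closed bottom; z runs along the tube to the cap. 0.03 kg
- tube_mid (a point): point on the tube's axis midway along it (57.5 mm from the bottom); its z axis runs along the tube
- carton: white carton with a grey-blue print, 55 (x) x 120 (y) x 50 (z) mm, 0.16 kg, standing flat on the bench to the right; origin centre of its underside. It goes on the deck with its long side along the seat's y, either way round
- tray: grey open tray, fixed, 180 (x) x 200 (y) x 30 mm, walls and floor 4 mm; origin centre of its underside; holds the tube (near its middle), a loose red marker on the +x side and, fixed on the -x side (x -84 to -58 mm), steel forceps and a blue marker lying along y
- marker_red: red marker lying loose in the tray on its +x side, along y, 136 mm long, 12 mm thick; origin at its tail end, z along it; leave alone
- amber_bottle: amber reagent bottle with a white cap, 58 mm diameter, 112 mm high, standing on the bench to the right; origin centre of its base; leave alone
Mind the look-alikes: they are no part of the job. What is shaped like the carrier but turquoise is not meant.

How it is judged (in metres and radians):
On the way, in this order (a step that is already met when the one before it is completed fails the run):
1. bottom layer loaded: the rack is home in the bay and the tube lies down in the saddles of its lane (x of rack in the frame of bay_home between -0.007 and 0.007 m and y of rack in the frame of bay_home between -0.007 and 0.004 m and z of rack in the frame of bay_home between -0.003 and 0.004 m and angle between rack's own z axis and vertical below 0.06 rad and linear speed of each of rack, tube below 0.03 m/s and x of tube_mid in the frame of lane_mid between -0.005 and 0.005 m and y of tube_mid in the frame of lane_mid between -0.009 and 0.009 m and z of tube_mid in the frame of lane_mid between -0.005 and 0.005 m and angle between the z axis of tube and the y axis of carrier, either way round below 0.12 rad), for 0.2 s.
2. the deck is shut over them (all of step 1 and value of joint carrier_deck below 0.04 rad), for 0.2 s.
At the end, for the whole second after the job is handed in: rack home and flat (7 mm), tube in its saddles (5 mm across and in height, 9 mm along, 0.12 rad), deck shut (0.04 rad), carton flat on the deck between the seat's guides (6 mm across and along, 4 mm in height, 0.1 rad); all at rest (all of step 2 and x of carton in the frame of deck_seat between -0.006 and 0.006 m and y of carton in the frame of deck_seat between -0.006 and 0.006 m and z of carton in the frame of deck_seat between -0.003 and 0.004 m and angle between the y axis of carton and the y axis of deck_seat, either way round below 0.1 rad and angle between carton's own z axis and vertical below 0.06 rad and linear speed of carton below 0.02 m/s); the robot touches nothing.
It fails at once if the rack is lifted or tipped (height (world z) of rack above 0.025 m or angle between rack's own z axis and vertical above 0.3 rad).
It fails at once if something else is shifted by more than 5 cm or a bottle is tipped (distance of any of amber_bottle, marker_red from where it was at the start of the episode above 0.05 m or angle between amber_bottle's own z axis and vertical above 0.5 rad).
It also fails if it takes over 72 s, if anything falls off the work surface, if the arm or the gripper's body presses on something with over 40 N, if the wrist force passes 120 N, or if a joint passes its speed limit or range.

## Working session

There is one attempt and no reset: what is moved stays moved. The work goes in short steps, Python scripts to look and compute and a tool call to move; the robot and the scene stay as the last step left them, time stands still between calls to the robot, and variables do not carry over. Pictures are saved under pics/ and viewed, and the job is handed in when it is done.

Besides the shell and the picture viewer there is one more tool, called after "Emit:" in YAML: its name, and indented under it one key for each argument. apply_moves: Moves the arm, as the interface text tells. Scaled input: -1 to 1 covers 1000 mm each way for a shift and 60 degrees each way for a turn. Its arguments: {"type":"object","properties":{"rows":{"type":"string"},"force":{"type":"number"}},"required":["rows"]}

```bash
ls; mkdir -p pics
python3 - <<'E'
from plant import env
import cv2
s=env.get_state(); print(s)
for n in ("scene","side","wrist"):
    p=env.snapshot(n); cv2.imwrite(f"pics/{n}0.png",p["img"]); print(n,p["mtx"],p["origin"],p["rotation"],[k for k in p])
E
```

```text
pics
{'t': 0.0, 'joints': array([-1.25153038e+00,  2.07405023e-01,  1.54295297e+00,  2.18708809e-05,
        1.39350765e+00, -1.50512383e-01]), 'qvel': array([ 0.00012013, -0.00079633, -0.00039096,  0.00051801, -0.00115296,
        0.00167797]), 'effort': array([-5.05503522e-04, -3.70880556e+01, -2.81417835e+01,  6.96304184e-02,
        3.59747303e-02, -1.66835821e-04]), 'tool_pos': array([ 260.02832469, -511.93450443,  204.69980064]), 'eef_rot': array([-1.39403165,  0.85782372, -0.8550028 ]), 'contact_force': array([-0.55932166,  1.07471097, -0.30434368]), 'moment': array([-0.05267926, -0.01100985, -0.02188305]), 'opening': 93.9067506071598}
scene [[518.46461921   0.         280.34858611]
 [  0.         518.46461921 202.33416194]
 [  0.           0.           1.        ]] [-789.71309757 -577.68347871 1069.43828854] [ 0.9028401  -0.50498869 -0.98381347] ['img', 'mtx', 'origin', 'rotation', 'shot']
side [[398.01773906   0.         280.27218526]
 [  0.         398.01773906 209.84100868]
 [  0.           0.           1.        ]] [ 609.06668599 1407.22814678  969.72002017] [0.04823863 1.41163286 2.78332343] ['img', 'mtx', 'origin', 'rotation', 'shot']
wrist [[348.41478461   0.         280.53230371]
 [  0.         348.41478461 206.29336325]
 [  0.           0.           1.        ]] [ 333.58840994 -476.38299807  383.1887152 ] [-0.2534453   0.15882001 -1.09269514] ['img', 'mtx', 'origin', 'rotation', 'shot']
```

View pics/scene0.png

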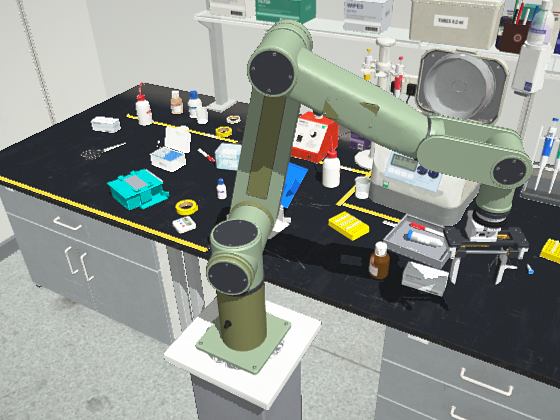

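View pics/side0.png

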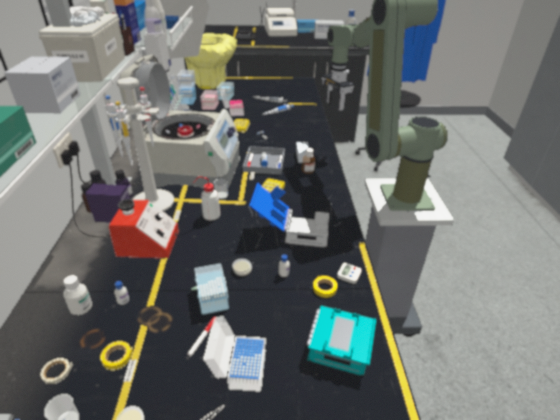

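View pics/wrist0.png

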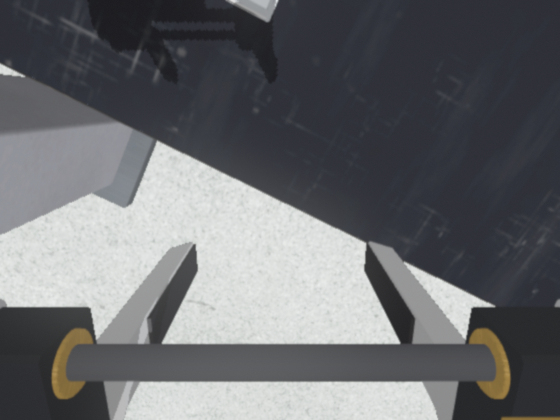

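```bash
cat > h.py <<'E'
from plant import env
import cv2, numpy as np
from scipy.spatial.transform import Rotation as R
def ray(p,u,v):
    K=p["mtx"]; d=np.array([(u-K[0,2])/K[0,0],-(v-K[1,2])/K[1,1],-1.0])
    return np.array(p["origin"]), R.from_rotvec(p["rotation"]).apply(d)
def onz(p,u,v,z=0):
    o,d=ray(p,u,v); return o+d*(z-o[2])/d[2]
def proj(p,X):
    X=np.atleast_2d(X); c=R.from_rotvec(p["rotation"]).inv().apply(X-np.array(p["origin"]))
    K=p["mtx"]; return np.c_[K[0,2]+K[0,0]*c[:,0]/-c[:,2], K[1,2]-K[1,1]*c[:,1]/-c[:,2]]
def snap(n,name,scale=1):
    p=env.snapshot(n); im=p["img"]
    cv2.imwrite(f"pics/{name}.png",im); import pickle; pickle.dump(p,open(f"pics/{name}.pkl","wb")); return p
def load(name):
    import pickle; return pickle.load(open(f"pics/{name}.pkl","rb"))
E
python3 - <<'E'
from h import *
np.set_printoptions(precision=1,suppress=True)
p=snap("scene","scene1"); q=snap("side","side1")
for n,z in (("rack",21),("carrier",0),("carrier_deck",60),("tube",20),("carton",50),("tray",20),("amber_bottle",0),("marker_red",0)):
    for nm,pp in (("scene",p),("side",q)):
        for b in env.boxes_of(pp,n)[:3]:
            e=b["extent"]; print(n,nm,round(b["confidence"],2),np.array(e),onz(pp,e[0],e[1],z))
s=env.get_state(); r=R.from_rotvec(s["eef_rot"]); print(r.as_matrix())
w=env.snapshot("wrist"); rw=R.from_rotvec(w["rotation"]); print((r.inv()*rw).as_matrix(), r.inv().apply(np.array(w["origin"])-s["tool_pos"]))
im=p["img"]; cv2.imwrite("pics/c1.png",cv2.resize(im[150:310,180:560],None,fx=2.1,fy=2.1,interpolation=cv2.INTER_CUBIC))
im=q["img"]; cv2.imwrite("pics/c2.png",cv2.resize(im[130:260,180:380],None,fx=4,fy=4,interpolation=cv2.INTER_CUBIC))
E
```

```text
rack scene 0.61 [348.9 225.2  39.7  25.8] [572.6 -61.5  21. ]
rack side 0.71 [273.8 187.8  19.    8.8] [573.  -51.2  21. ]
rack side 0.46 [290.8 214.2  73.7  63.4] [509.  141.5  21. ]
carrier scene 0.92 [265.6 202.8  79.5  73. ] [590.  281.1   0. ]
carrier scene 0.68 [140.1 189.8  62.3  37.8] [445.1 769.9   0. ]
carrier scene 0.55 [426.9 241.9  36.7  12.7] [ 630.4 -317.5    0. ]
carrier side 0.86 [340.9 341.9  64.7  71.7] [396.4 721.    0. ]
carrier side 0.75 [290.2 214.8  82.2  61.7] [509.4 117.5   0. ]
carrier_deck scene 0.87 [294.5 183.8  29.7  51. ] [673.2 201.8  60. ]
carrier_deck scene 0.64 [135.6 186.7  46.4  31.4] [385.  724.7  60. ]
carrier_deck side 0.95 [343.8 335.2  72.1  56.8] [398.3 742.5  60. ]
carrier_deck side 0.65 [271.8 205.8  41.   48.3] [584.8 138.   60. ]
tube scene 0.81 [426.  242.8  38.2  17.9] [ 597.8 -321.1   20. ]
tube side 0.44 [264.  158.5  10.6  17. ] [ 616.  -315.7   20. ]
carton scene 0.71 [425.6 278.9  45.1  37.5] [ 391.2 -374.9   50. ]
carton side 0.72 [302.2 151.2  13.8  18.4] [ 428.4 -335.1   50. ]
tray scene 0.6 [416.  241.4  67.   57.2] [ 590.3 -290.3   20. ]
tray side 0.9 [267.  160.3  43.4  30.3] [ 601.4 -297.7   20. ]
amber_bottle scene 0.9 [379.2 259.   24.5  36.2] [ 473.8 -208.2    0. ]
amber_bottle side 0.75 [307.6 159.8  14.   23.8] [ 398.5 -338.9    0. ]
marker_red scene 0.62 [427.1 230.1  28.3  15.9] [ 695.4 -299.8    0. ]
marker_red scene 0.44 [425.3 237.6  32.2  16.2] [ 651.1 -306.2    0. ]
marker_red scene 0.23 [266.7 199.3  82.2  73.8] [612.7 289.6   0. ]
marker_red side 0.19 [289.3 215.3  77.8  60.7] [513.3 120.9   0. ]
[[ 0.5 -0.   0.9]
 [-0.9  0.   0.5]
 [-0.  -1.  -0. ]]
[[ 1.  -0.   0. ]
 [ 0.   0.3 -1. ]
 [ 0.   1.   0.3]] [   1.1 -178.4   81.8]
```

View pics/c1.png

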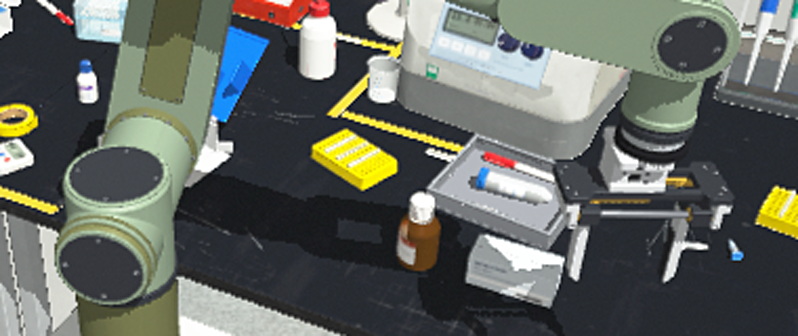

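View pics/c2.png

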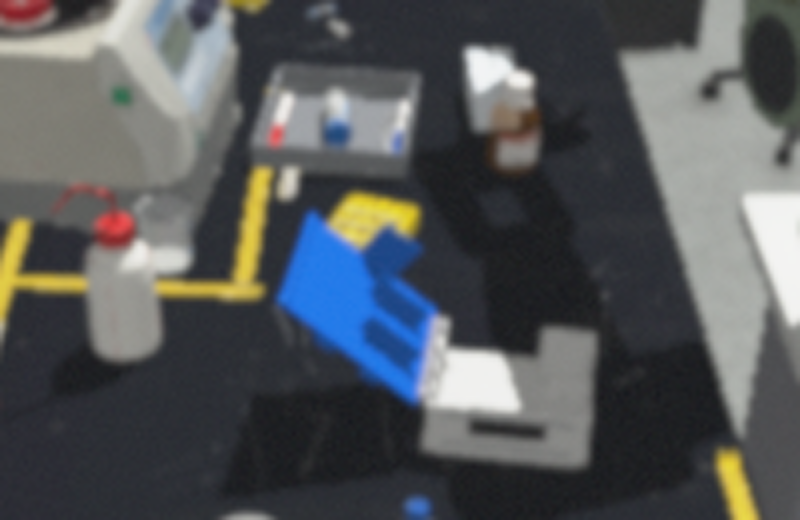

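White carrier near scene px (285,215), with a turquoise look-alike at (138,188). Yellow rack beside the mouth at (349,225); a second yellow rack at (552,250) is not meant. The tube is at (426,242), in the tray, and the carton at (425,278). I'm going up for close wrist views.

Emit:
apply_moves:
  rows: "0 0 0.2 0 0 -0.448 1;0 0 0.2 0 0 -0.448 1;0 0 0.2 0 0 -0.448 1;0 0 0.2 0 0 -0.448 1;0.34 0.19 0.2 0 0 -0.448 1;0.34 0.19 0.2 0 0 -0.448 1;0.34 0.19 0.2 0 0 -0.448 1;0.34 0.19 0.2 0 0 -0.448 1;0.34 0.19 0.2 0 0 -0.448 1;0.34 0.19 0.2 0 0 -0.448 1;0.34 0.19 0.2 0 0 -0.448 1;0.34 0.19 0.2 0 0 -0.448 1;0.34 0.19 0.2 0 0 -0.448 1;0.34 0.19 0.2 0 0 -0.448 1;0.34 0.19 0.2 0 0 -0.448 1;0.34 0.19 0.2 0 0 -0.448 1"

```text
t: 2.43
tool_pos: [600.8, -322.1, 405.2]
eef_rot: [-1.211, 1.208, -1.207]
contact_force: [-0.1, -0.3, 0.2]
opening: 94.1
```

Run:
```python
from h import *
p=snap("wrist","w1"); s=env.get_state(); print(s["tool_pos"],s["eef_rot"],s["t"],s["joints"])
cv2.imwrite("pics/w1b.png",cv2.resize(p["img"],None,fx=1.4,fy=1.4,interpolation=cv2.INTER_CUBIC))
```

```text
[ 599.87896341 -322.93014565  405.44328765] [-1.21041743  1.20954218 -1.20825031] 2.4833 [-6.20326347e-01  3.81695251e-01  9.20375829e-01 -7.73496094e-04
  1.84041123e+00  9.49629585e-01]
```

View pics/w1b.png

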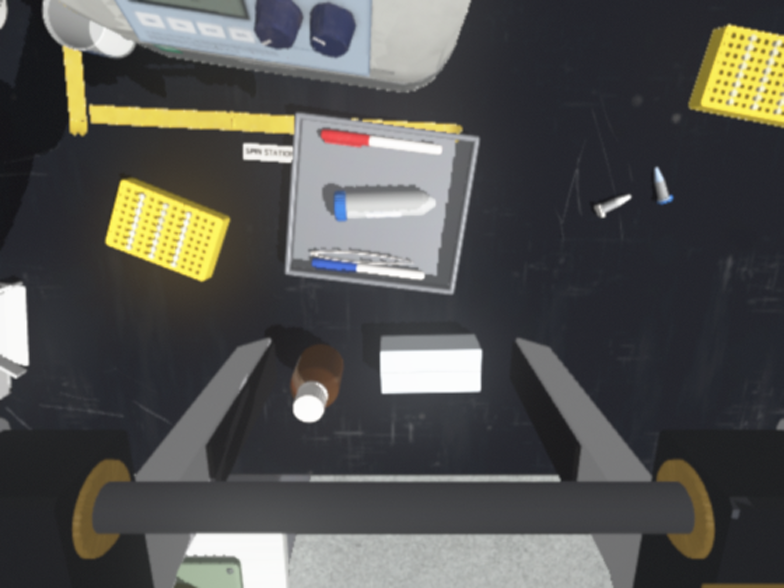

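Run:
```python
from h import *
np.set_printoptions(precision=1,suppress=True)
p=load("w1"); im=p["img"]
cv2.imwrite("pics/w1r.png",cv2.resize(im[120:210,65:175],None,fx=6,fy=6,interpolation=cv2.INTER_CUBIC))
cv2.imwrite("pics/w1t.png",cv2.resize(im[70:220,195:355],None,fx=4,fy=4,interpolation=cv2.INTER_CUBIC))
cv2.imwrite("pics/w1c.png",cv2.resize(im[220:320,190:360],None,fx=4.5,fy=4.5,interpolation=cv2.INTER_CUBIC))
```

```text
(no output)
```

View pics/w1r.png

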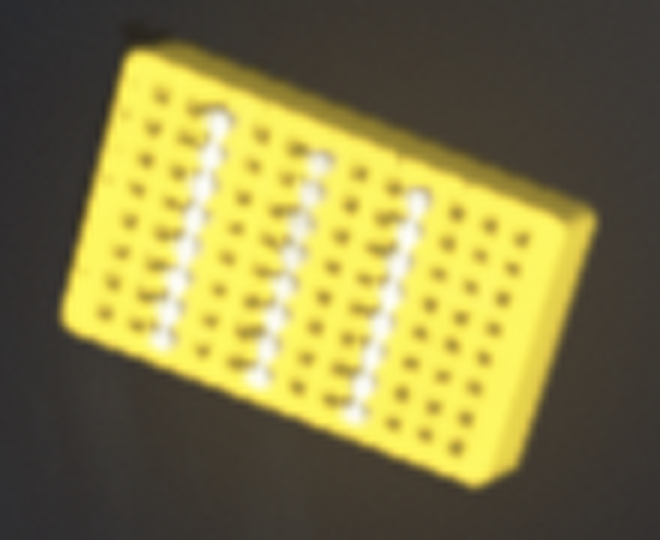

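View pics/w1t.png

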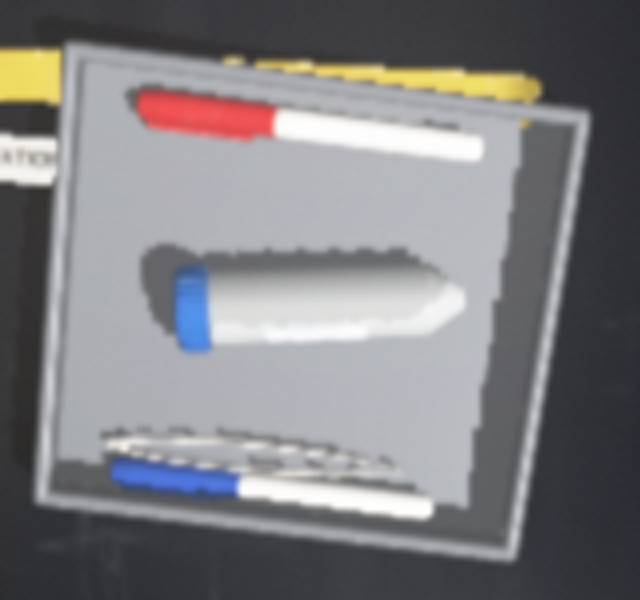

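View pics/w1c.png

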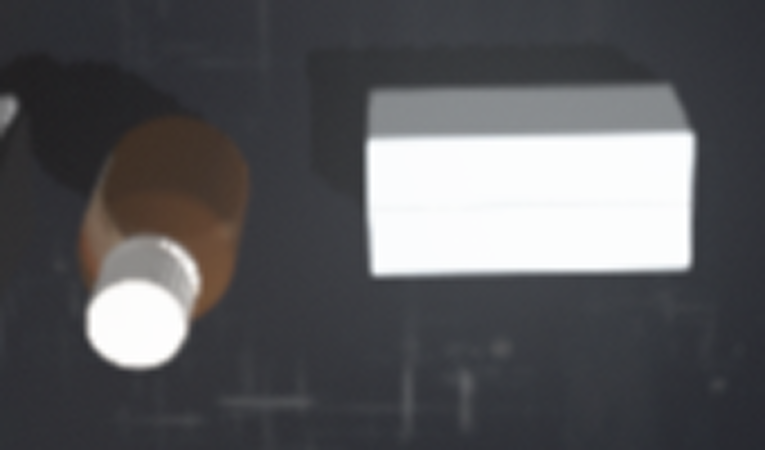

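Run:
```python
from h import *
np.set_printoptions(precision=1,suppress=True)
p=load("w1")
def q(pts,f,ox,oy,z): 
    P=np.array([onz(p,x/f+ox,y/f+oy,z) for x,y in pts])
    print(P[:,:2].tolist() and P[:,:2]); 
    d=np.linalg.norm(np.roll(P,-1,0)-P,axis=1); 
    print("sides",d,"centre",P.mean(0),"angs",np.degrees(np.arctan2(*(np.roll(P,-1,0)-P)[:,[1,0]].T)))
print("rack");q([(130,44),(574,211),(480,490),(60,325)],6,65,120,21)
print("carton");q([(366,140),(694,133),(690,268),(373,274)],4.5,190,220,50)
print("tray");q([(68,42),(590,117),(515,560),(37,503)],4,195,70,30)
print("tube");q([(178,310),(464,299)],4,195,70,20)
print("bottle cap",onz(p,137/4.5+190,322/4.5+220,112))
print("red");q([(138,107),(482,147)],4,195,70,10)
```

```text
rack
[[ 646.9  -16.9]
 [ 603.3 -129.5]
 [ 525.3  -95.9]
 [ 571.8   13.8]]
sides [120.8  84.9 119.2  81.1] centre [586.8 -57.1  21. ] angs [-111.2  156.7   67.   -22.2]
carton
[[ 448.8 -308.1]
 [ 452.  -428.8]
 [ 396.8 -430.3]
 [ 393.9 -310.5]]
sides [120.8  55.2 119.9  55. ] centre [ 422.9 -369.4   50. ] angs [ -88.5 -178.5   91.4    2.5]
tray
[[ 716.5 -220. ]
 [ 690.2 -416.8]
 [ 514.3 -394.9]
 [ 538.2 -197.9]]
sides [198.5 177.2 198.5 179.7] centre [ 614.8 -307.4   30. ] angs [-97.6 172.9  83.1  -7.1]
tube
[[ 615.8 -257. ]
 [ 620.5 -371.7]]
sides [114.8 114.8] centre [ 618.1 -314.3   20. ] angs [-87.7  92.3]
bottle cap [ 409.3 -232.1  112. ]
red
[[ 693.7 -242.5]
 [ 679.  -378. ]]
sides [136.3 136.3] centre [ 686.3 -310.3   10. ] angs [-96.2  83.8]
```

Emit:
apply_moves:
  rows: "0 0.4 0 0 0 0 1;0 0.4 0 0 0 0 1;0 0.4 0 0 0 0 1;0 0.4 0 0 0 0 1;0 0.4 0 0 0 0 1;0 0.4 0 0 0 0 1;0 0.4 0 0 0 0 1;0 0.4 0 0 0 0 1;0 0.4 0 0 0 0 1;0 0.4 0 0 0 0 1;0 0.4 0 0 0 0 1;0 0.4 0 0 0 0 1"

```text
t: 3.48
tool_pos: [599.3, 76.5, 405.8]
eef_rot: [-1.211, 1.209, -1.209]
contact_force: [-0.2, -0.0, 0.3]
opening: 93.8
```

Run:
```python
from h import *
p=snap("wrist","w2"); s=env.get_state(); print(s["tool_pos"],s["eef_rot"],s["t"],s["joints"])
cv2.imwrite("pics/w2b.png",cv2.resize(p["img"],None,fx=1.4,fy=1.4,interpolation=cv2.INTER_CUBIC))
```

```text
[599.49915095  75.451789   405.65452017] [-1.21039459  1.2099346  -1.2103494 ] 3.5333 [-1.72174258e-02  1.99945165e-01  1.14837458e+00 -1.31572225e-03
  1.79417611e+00  1.55417543e+00]
```

View pics/w2b.png

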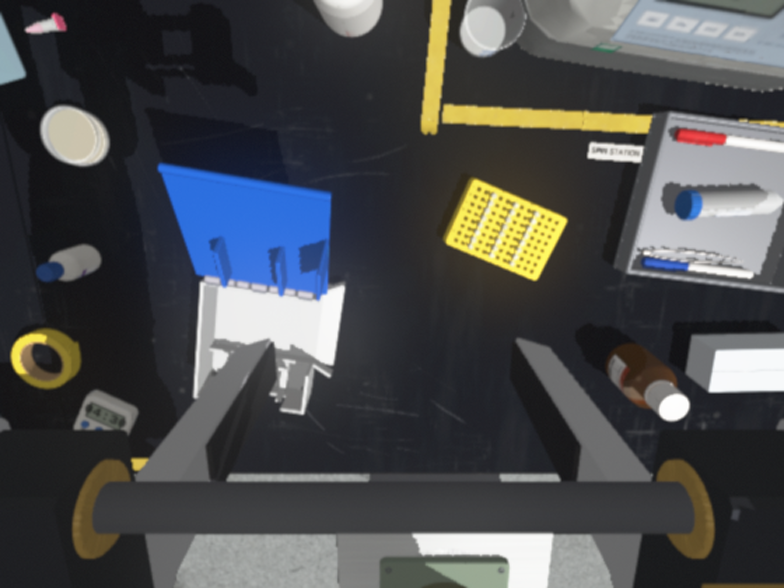

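Emit:
apply_moves:
  rows: "-0.08 0.1 0 0 0 0 1;-0.08 0.1 0 0 0 0 1;-0.08 0.1 0 0 0 0 1;-0.08 0.1 0 0 0 0 1;-0.08 0.1 0 0 0 0 1"

```text
t: 3.95
tool_pos: [518.9, 174.6, 406.6]
eef_rot: [-1.209, 1.209, -1.212]
contact_force: [0.5, -0.9, 1.0]
opening: 94.0
```

Run:
```python
from h import *
p=snap("wrist","w3"); s=env.get_state(); print(s["tool_pos"],s["eef_rot"],s["t"],s["joints"])
cv2.imwrite("pics/w3b.png",cv2.resize(p["img"][80:400,100:420],None,fx=1.8,fy=1.8,interpolation=cv2.INTER_CUBIC))
```

```text
[519.72775985 173.7850539  406.15291746] [-1.20920216  1.20975242 -1.21292578] 4.0 [ 0.16612549  0.07261244  1.29020608 -0.00224767  1.77866612  1.73906331]
```

View pics/w3b.png

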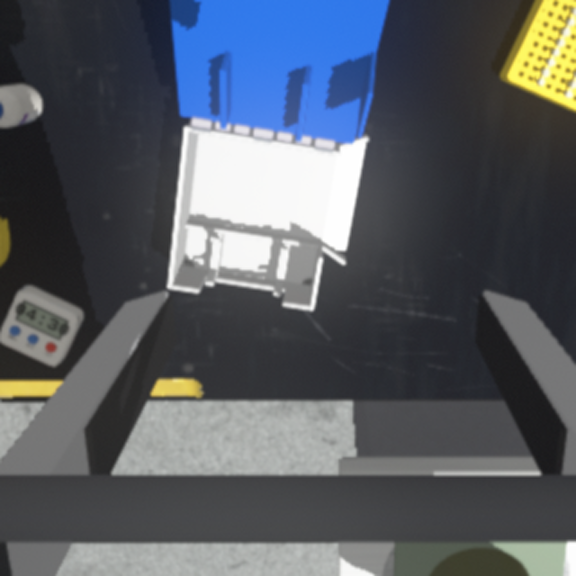

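Run:
```python
from h import *
p=load("w3"); 
cv2.imwrite("pics/w3c.png",cv2.resize(p["img"][135:260,185:310],None,fx=6,fy=6,interpolation=cv2.INTER_CUBIC)[:600])
cv2.imwrite("pics/w3c.png",cv2.resize(p["img"][140:260,185:310],None,fx=5,fy=5,interpolation=cv2.INTER_CUBIC))
```

```text
(no output)
```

View pics/w3c.png

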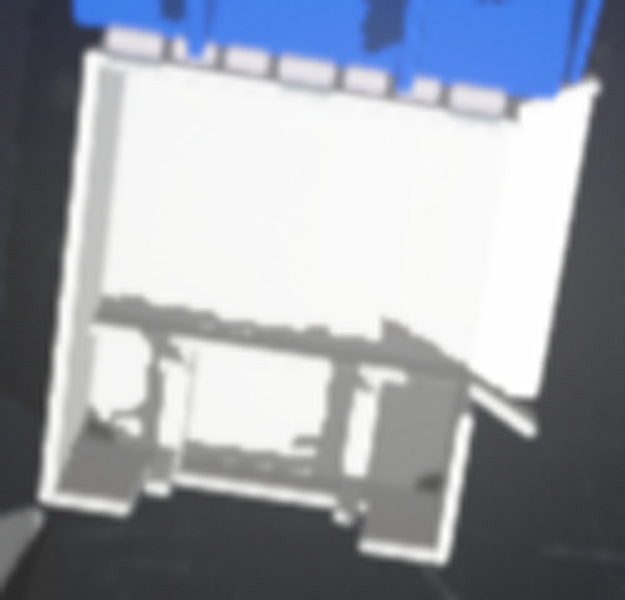

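```bash
cat >> h.py <<'E'
def c2w(c,X):
    X=np.atleast_2d(np.array(X,float)); a=c[2]
    M=np.array([[np.cos(a),-np.sin(a)],[np.sin(a),np.cos(a)]])
    return np.c_[X[:,:2]@M.T+c[:2],X[:,2]]
E
python3 - <<'E'
from h import *
from scipy.optimize import least_squares
np.set_printoptions(precision=2,suppress=True)
p=load("w3")
obs={(-76,67,57):(40,502),(-76,28,57):(127,514),(-76,-28,57):(362,549),(-76,-67,57):(447,563),(-24,-67,22):(470,388),(-35.5,-91,22):(534,434),(79.5,-91,22):(598,86)}
X=np.array(list(obs)); U=np.array(list(obs.values()))/5+np.array([185,140])
f=lambda c:(proj(p,c2w(c,X))-U).ravel()
r=least_squares(f,[510,120,0],x_scale=[100,100,1],loss="soft_l1"); print(r.x,np.degrees(r.x[2])); print(f(r.x).reshape(-1,2))
for h in ([76,67,57],[72,63,57],[78,71,58],[78,-67,58],[-24,63,22],[-50,32,22],[-50,-32,22]):
    print(h,(proj(p,c2w(r.x,h))[0]-[185,140])*5)
E
```

```text
[453.21 237.23  -0.17] -9.63095023409669
[[-0.32 -0.09]
 [ 6.17  1.21]
 [-6.81 -0.51]
 [-0.31  0.34]
 [ 0.38 -0.94]
 [ 0.3  -1.62]
 [-0.02  1.82]]
[76, 67, 57] [87.35 36.84]
[72, 63, 57] [99.19 52.24]
[78, 71, 58] [74.04 28.37]
[78, -67, 58] [527.27 104.64]
[-24, 63, 22] [ 90.37 322.14]
[-50, 32, 22] [172.96 408.94]
[-50, -32, 22] [358.63 438.32]
```

Run:
```python
from h import *
from scipy.optimize import least_squares
c=[453.2,237.2,-0.168]
def draw(p,a,c):
    im=p["img"].copy()
    def pl(P,col):
        u=proj(p,P); return u
    sc=4; im=cv2.resize(im,None,fx=sc,fy=sc,interpolation=cv2.INTER_CUBIC)
    def line(A,B,col):
        u=proj(p,c2w(c,[A,B])); u=((u+0.5)*sc-0.5).astype(int); cv2.line(im,tuple(map(int,u[0])),tuple(map(int,u[1])),col,1)
    for z in (0,57):
        q=[(-76,-67,z),(76,-67,z),(76,67,z),(-76,67,z)]
        for i in range(4): line(q[i],q[(i+1)%4],(0,0,255))
    for x in(-24,68): line((x,-67,3),(x,63,3),(0,255,0))
    line((-24,63,3),(68,63,3),(0,255,0))
    u=78,58
    for ang in (2.2,2.5):
        e=(78-161*np.cos(ang),58+161*np.sin(ang))
        line((e[0],-76,e[1]),(e[0],71,e[1]),(0,255,255)); line((78,-76,58),(e[0],-76,e[1]),(0,255,255));line((78,71,58),(e[0],71,e[1]),(0,255,255))
    return im
p=load("side1"); im=draw(p,1,c); cv2.imwrite("pics/ov1.png",im[600:1080,900:1500])
p=load("w3"); im=draw(p,1,c); cv2.imwrite("pics/ov2.png",im[480:1080,680:1400])
p=load("w2"); im=draw(p,1,c); cv2.imwrite("pics/ov3.png",im[440:1040,400:1000])
```

```text
(no output)
```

View pics/ov1.png

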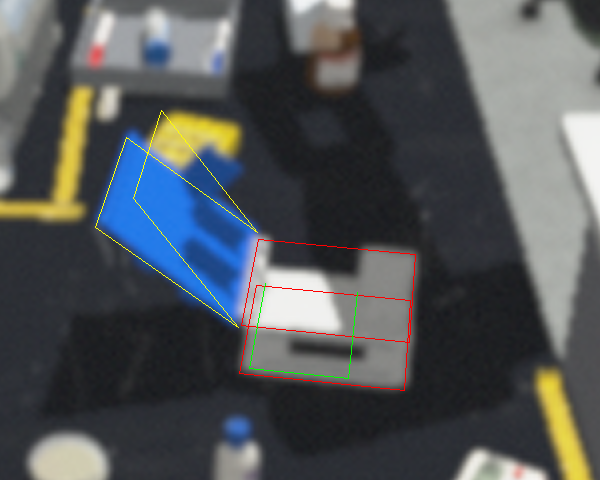

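View pics/ov2.png

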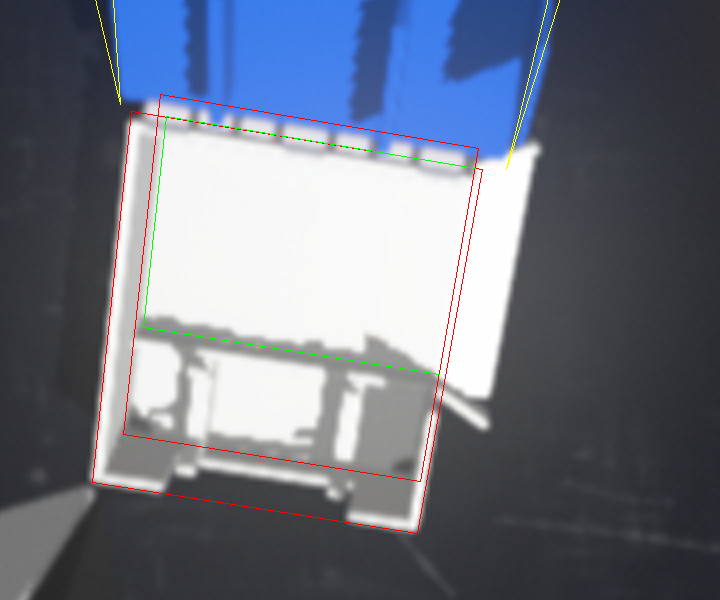

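View pics/ov3.png

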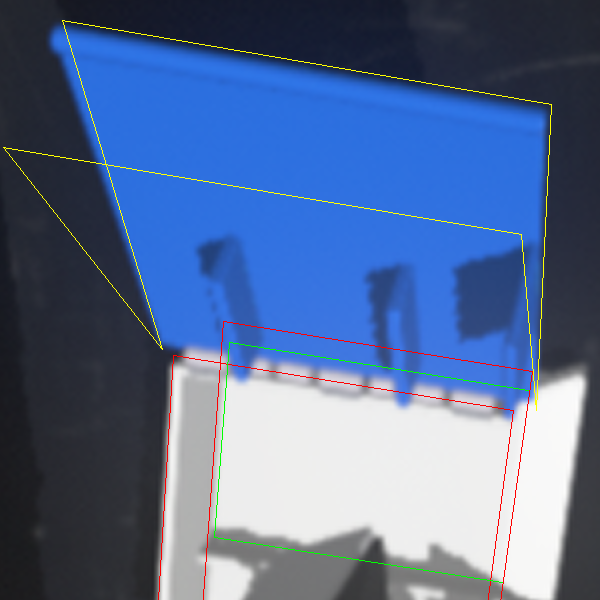

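Run:
```python
from h import *
p=load("w2"); 
cv2.imwrite("pics/w2c.png",cv2.resize(p["img"][120:210,310:415],None,fx=6,fy=6,interpolation=cv2.INTER_CUBIC))
```

```text
(no output)
```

View pics/w2c.png

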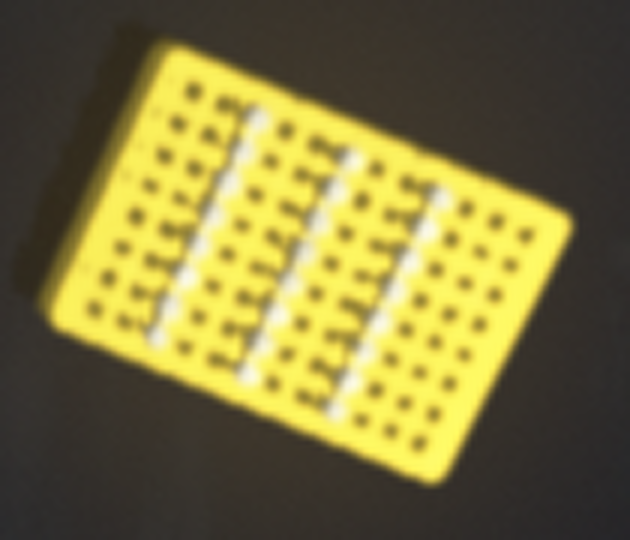

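Run:
```python
from h import *
np.set_printoptions(precision=1,suppress=True)
def q(p,pts,f,ox,oy,z): 
    P=np.array([onz(p,x/f+ox,y/f+oy,z) for x,y in pts])
    d=np.linalg.norm(np.roll(P,-1,0)-P,axis=1); 
    print("sides",d,"centre",P.mean(0),"angs",np.degrees(np.arctan2(*(np.roll(P,-1,0)-P)[:,[1,0]].T)))
p=load("w2")
q(p,[(173,40),(577,218),(437,490),(50,325)],6,310,120,21)
q(p,[(193,92),(530,235),(418,442),(95,308)],6,310,120,21)
p=load("w1")
q(p,[(162,95),(523,240),(457,447),(105,313)],6,65,120,21)
s=env.get_state();print(s["tool_pos"])
```

```text
sides [120.5  82.3 119.3  81.8] centre [586. -57.  21.] angs [-112.8  157.6   66.9  -21.5]
sides [100.4  63.1  98.6  62.6] centre [586.1 -56.8  21. ] angs [-112.2  156.1   67.6  -22.3]
sides [99.4 62.6 99.2 63.4] centre [585.5 -57.   21. ] angs [-112.6  157.3   67.8  -22.6]
[519.7 173.8 406.2]
```

Emit:
apply_moves:
  rows: "0.051 -0.268 -0.1 0 0 1 1;0.051 -0.268 -0.1 0 0 1 1;0.051 -0.268 -0.1 0 0 1 1;0.051 -0.268 -0.1 0 0 1 1;0.051 -0.268 -0.1 0 0 1 1;0.051 -0.268 -0.1 0 0 1 1;0.051 -0.268 -0.28 0 0 1 1;0.051 -0.268 -0.28 0 0 1 1;0.051 -0.268 -0.28 0 0 1 1;0.051 -0.268 -0.28 0 0 1 1;0.051 -0.268 -0.28 0 0 1 1;0.051 -0.268 -0.28 0 0 1 1;0.051 -0.268 -0.28 0 0 1 1"

```text
t: 5.08
tool_pos: [568.4, -96.3, 123.4]
eef_rot: [-1.531, 0.419, -0.412]
contact_force: [0.2, -0.3, 0.9]
opening: 93.8
```

```bash
cat > tgt.py <<'E'
from h import *
import sys
# usage: tgt x y z toolx_angle_deg : prints shift and turn (normalised) with tool pointing down
def delta(x,y,z,ang):
    s=env.get_state(); r=R.from_rotvec(s["eef_rot"]); a=np.radians(ang)
    X=np.array([np.cos(a),np.sin(a),0]); Y=np.array([0,0,-1.]); Z=np.cross(X,Y)
    T=R.from_matrix(np.c_[X,Y,Z]); d=(T*r.inv()).as_rotvec()
    print("pos",s["tool_pos"].round(1),"t",s["t"],"F",np.round(s["contact_force"],1),"open",round(s["opening"],1),"j",s["joints"].round(2))
    print("shift",((np.array([x,y,z])-s["tool_pos"])/1000).round(4),"turn",(np.degrees(d)/60).round(3))
def cw(X,Y,Z):
    return c2w([453.2,237.2,-0.168],[X,Y,Z])[0]
if __name__=="__main__":
    a=sys.argv[1:]
    if a[0]=="c": P=cw(*map(float,a[1:4])); print(P.round(1)); delta(*P,float(a[4])-9.63)
    else: delta(*map(float,a[:4]))
E
python3 tgt.py 570.8 -94 60 -22.4
python3 - <<'E'
from h import *
p=snap("wrist","w4")
E
```

```text
pos [568.4 -96.3 123.4] t 5.0833 F [ 0.2 -0.3  0.9] open 93.8 j [-0.32  0.29  1.61 -0.    1.24  0.21]
shift [ 0.0024  0.0023 -0.0634] turn [-0.001 -0.004  0.133]
```

View pics/w4.png

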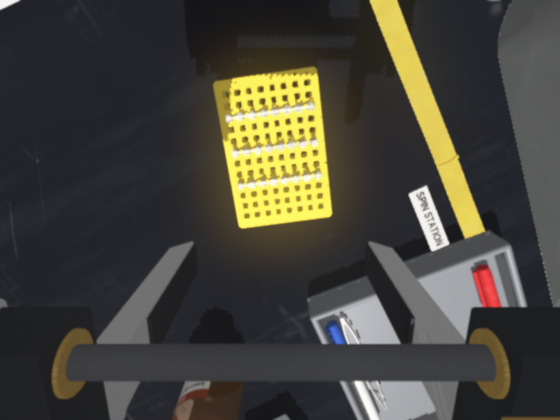

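Emit:
apply_moves:
  rows: "0.0024 0.0023 -0.04 0 0 0.133 1;0.0024 0.0023 -0.06 0 0 0.133 1;0.0024 0.0023 -0.075 0 0 0.133 1;0.0024 0.0023 -0.096 0 0 0.133 1;0.0024 0.0023 -0.096 0 0 0.133 1;0.0024 0.0023 -0.096 0 0 0.133 1;0.0024 0.0023 -0.096 0 0 0.133 1"

```text
t: 5.72
tool_pos: [575.9, -94.7, 33.7]
eef_rot: [-1.55, 0.3, -0.312]
contact_force: [0.0, -0.2, -0.0]
opening: 94.3
```

```bash
python3 tgt.py 570.8 -94 27 -22.4
python3 - <<'E'
from h import *
p=snap("wrist","w5")
E
```

```text
pos [575.9 -94.7  33.7] t 5.7167 F [ 0.  -0.2 -0. ] open 94.3 j [-0.31  0.41  1.66  0.    1.06  0.08]
shift [-0.0051  0.0007 -0.0067] turn [ 0.002  0.007 -0.001]
```

View pics/w5.png

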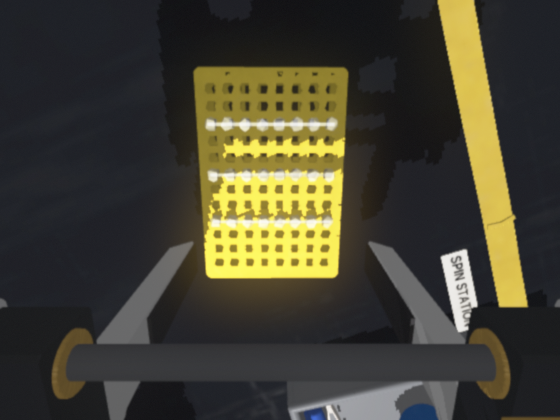

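Emit:
apply_moves:
  rows: "-0.005 0.001 0.004 0 0.006 0 1;-0.005 0.001 -0.007 0 0.006 0 1;-0.005 0.001 -0.007 0 0.006 0 1;-0.005 0.001 -0.007 0 0.006 0 1;-0.005 0.001 -0.007 0 0.006 0 1"

```text
t: 6.18
tool_pos: [570.6, -93.5, 26.4]
eef_rot: [-1.551, 0.305, -0.306]
contact_force: [0.1, 0.6, 0.6]
opening: 93.7
```

```bash
python3 tgt.py 570.8 -94 27 -22.4
```

```text
pos [570.6 -93.5  26.4] t 6.1833 F [0.1 0.6 0.6] open 93.7 j [-0.31  0.42  1.67 -0.    1.05  0.08]
shift [ 0.0002 -0.0005  0.0006] turn [ 0.002  0.    -0.001]
```

Close on the rack's sides.

Emit:
apply_moves:
  rows: "0 0 0 0 0 0 0.8;0 0 0 0 0 0 0.8;0 0 0 0 0 0 0.8;0 0 0 0 0 0 0.8;0 0 0 0 0 0 0.8"
  force: 18

```text
t: 6.6
tool_pos: [570.6, -93.5, 26.4]
eef_rot: [-1.551, 0.306, -0.306]
contact_force: [-1.0, -0.3, -0.2]
opening: 75.0
```

Run:
```python
from tgt import *
# aligned pre-mouth: rack centre at carrier (22,-160); tcp 40 behind
for yc in (-160,-130,-100,-77):
    P=cw(22,yc-40,27); print(yc,P.round(1)); delta(*P,-9.63)
```

```text
-160 [441.4  36.3  27. ]
pos [570.6 -93.5  26.4] t 6.6 F [-1.  -0.3 -0.2] open 75.0 j [-0.31  0.42  1.67 -0.    1.05  0.08]
shift [-0.1291  0.1299  0.0006] turn [0.002 0.    0.212]
-130 [446.5  65.9  27. ]
pos [570.6 -93.5  26.4] t 6.6 F [-1.  -0.3 -0.2] open 75.0 j [-0.31  0.42  1.67 -0.    1.05  0.08]
shift [-0.1241  0.1594  0.0006] turn [0.002 0.    0.212]
-100 [451.5  95.5  27. ]
pos [570.6 -93.5  26.4] t 6.6 F [-1.  -0.3 -0.2] open 75.0 j [-0.31  0.42  1.67 -0.    1.05  0.08]
shift [-0.1191  0.189   0.0006] turn [0.002 0.    0.212]
-77 [455.3 118.2  27. ]
pos [570.6 -93.5  26.4] t 6.6 F [-1.  -0.3 -0.2] open 75.0 j [-0.31  0.42  1.67 -0.    1.05  0.08]
shift [-0.1153  0.2117  0.0006] turn [0.002 0.    0.212]
```

Run:
```python
from h import *
p=snap("wrist","w6");
p=snap("scene","s6"); cv2.imwrite("pics/s6c.png",cv2.resize(p["img"][150:310,280:480],None,fx=4,fy=4,interpolation=cv2.INTER_CUBIC))
```

```text
(no output)
```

View pics/w6.png

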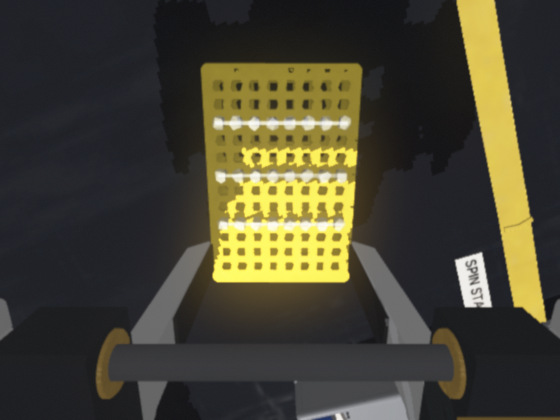

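View pics/s6c.png

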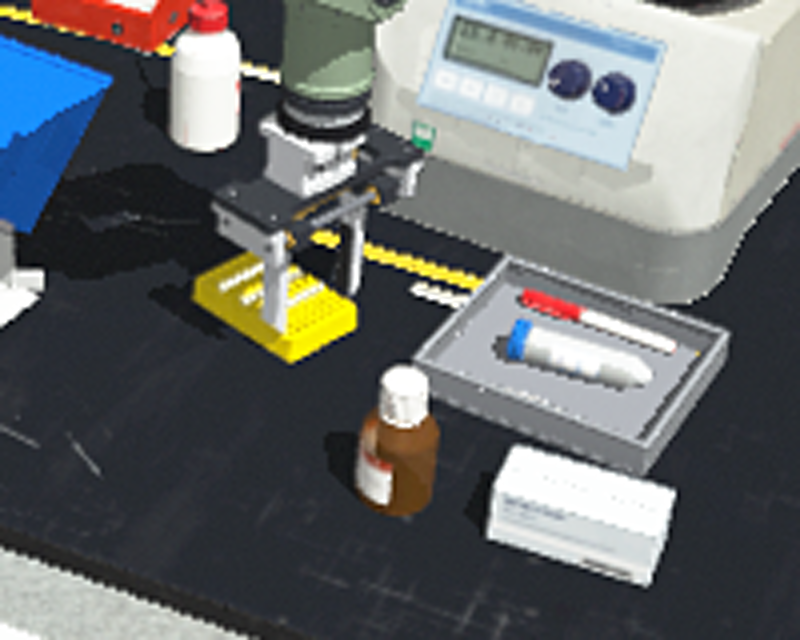

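Run:
```python
from h import *
np.set_printoptions(precision=1,suppress=True)
for n in ("w5","w6"):
    p=load(n)
    print(n,p["origin"],p["rotation"])
    c=[586,-57,np.radians(-22.4)]
    print("rack top rear",proj(p,c2w(c,[[-42,-62,21],[42,-62,21],[-42,62,21],[42,62,21]])))
    if n=="w6":
        t=np.array([570.6,-93.5,26.4]); a=np.radians(-22.4); X=np.array([np.cos(a),np.sin(a),0]); Z=np.cross(X,[0,0,-1])
        for g in (37.5,42,50):
          for zz in (-8,8):
            print(g,zz,proj(p,[t+X*g+Z*zz-[0,0,22],t-X*g+Z*zz-[0,0,22]]).ravel())
```

```text
w5 [606.1 -19.6 212.1] [-0.3  0.  -0.4]
rack top rear [[202.2 283. ]
 [339.9 282.7]
 [187.2  64.4]
 [351.7  64.8]]
w6 [602.  -18.5 204.6] [-0.3  0.1 -0.4]
rack top rear [[208.7 287.2]
 [351.2 287.4]
 [194.3  60.6]
 [366.   60.8]]
37.5 -8 [339.6 253.3 219.4 253.2]
37.5 8 [340.9 229.1 218.1 229. ]
42 -8 [346.9 253.3 212.1 253.2]
42 8 [348.3 229.2 210.7 229. ]
50 -8 [359.7 253.3 199.3 253.1]
50 8 [361.4 229.2 197.6 229. ]
```

Emit:
apply_moves:
  rows: "0 0 0 0 0 0 0.74;0 0 0 0 0 0 0.74;0 0 0 0 0 0 0.74"

```text
t: 6.95
tool_pos: [570.6, -93.5, 26.4]
eef_rot: [-1.551, 0.305, -0.306]
contact_force: [0.2, -1.1, 0.7]
opening: 69.5
```

Run:
```python
from h import *
p=snap("wrist","w7"); a=load("w6")["img"]
cv2.imwrite("pics/w7c.png",np.hstack([cv2.resize(i[200:340,130:430],None,fx=1.3,fy=2.6) for i in (a,p["img"])]))
```

```text
(no output)
```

View pics/w7c.png

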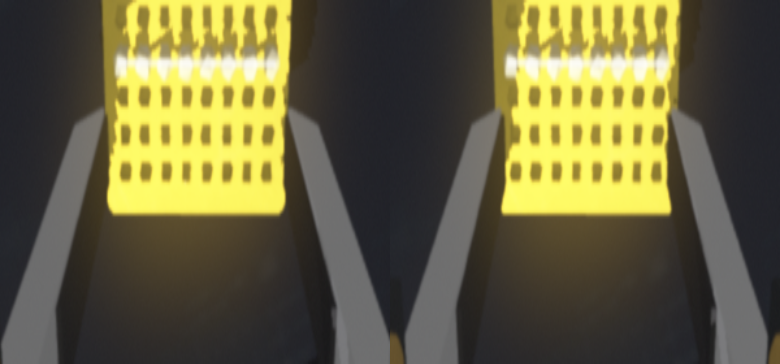

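Run:
```python
from h import *
p=snap("scene","s7"); q=snap("side","d7")
t=np.array([570.6,-93.5,26.4]); a=np.radians(-22.4); X=np.array([np.cos(a),np.sin(a),0]); Z=np.cross(X,[0,0,-1])
for nm,pp,(x0,y0,x1,y1),f in (("s7",p,(320,170,390,250),8),("d7",q,(250,165,300,210),10)):
    im=cv2.resize(pp["img"],None,fx=f,fy=f,interpolation=cv2.INTER_CUBIC)
    def ln(A,B,c):
        u=((proj(pp,[A,B])+.5)*f).astype(int); cv2.line(im,tuple(map(int,u[0])),tuple(map(int,u[1])),c,1)
    for s in (-1,1):
        for g in (34.7,47.2):
            for z in (-8,8):
                ln(t+s*X*g+Z*z-[0,0,22],t+s*X*g+Z*z+[0,0,60],(0,0,255))
            ln(t+s*X*g-Z*8-[0,0,22],t+s*X*g+Z*8-[0,0,22],(0,0,255))
    c=[586,-57,np.radians(-22.4)]
    for z in (0,21):
        k=c2w(c,[[-42,-62,z],[42,-62,z],[42,62,z],[-42,62,z]])
        for i in range(4): ln(k[i],k[(i+1)%4],(255,0,0))
    cv2.imwrite(f"pics/{nm}c.png",im[y0*f:y1*f,x0*f:x1*f])
```

```text
(no output)
```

View pics/s7c.png

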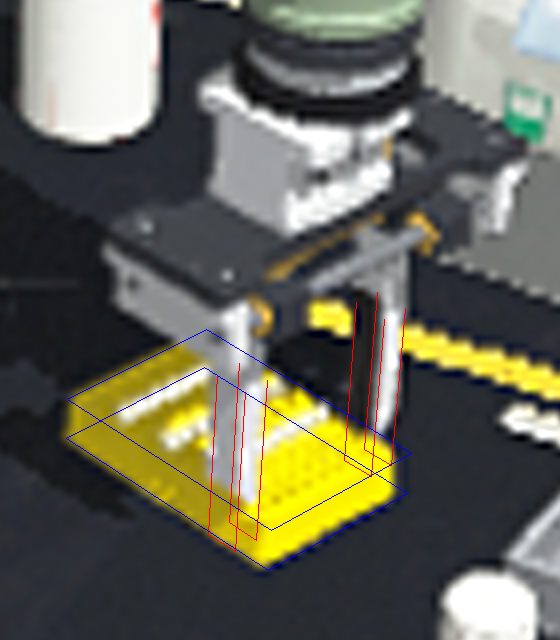

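View pics/d7c.png

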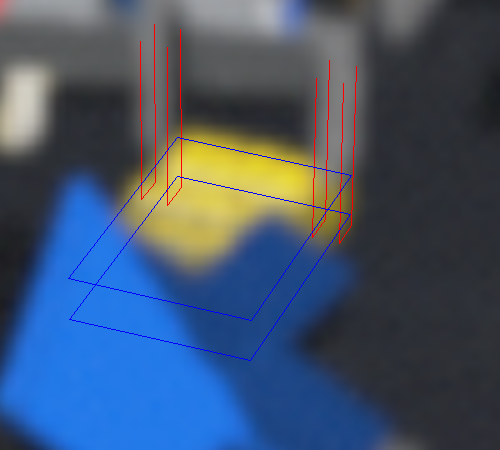

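Emit:
apply_moves:
  rows: "0 0 0.004 0 0 0 1;0 0 0.004 0 0 0 1;0 0 0.004 0 0 0 1;0 0 0 0 0 0 1;0 0 -0.006 0 0 0 1;0 0 -0.006 0 0 0 1"

```text
t: 7.6
tool_pos: [569.3, -93.2, 18.8]
eef_rot: [-1.551, 0.308, -0.304]
contact_force: [0.3, 1.1, 0.3]
opening: 94.2
```

Run:
```python
from h import *
p=snap("scene","s8"); f=8
s=env.get_state(); t=s["tool_pos"]; print(t,s["contact_force"],s["opening"]); r=R.from_rotvec(s["eef_rot"]).as_matrix(); X=r[:,0];Z=r[:,2];Y=r[:,1]
im=cv2.resize(p["img"],None,fx=f,fy=f,interpolation=cv2.INTER_CUBIC)
def ln(A,B,c):
        u=((proj(p,[A,B])+.5)*f).astype(int); cv2.line(im,tuple(map(int,u[0])),tuple(map(int,u[1])),c,1)
for sg in (-1,1):
    for g in (47,59.5):
        ln(t+sg*X*g-Z*8+Y*22,t+sg*X*g+Z*8+Y*22,(0,0,255))
        ln(t+sg*X*g-Z*8+Y*0,t+sg*X*g+Z*8+Y*0,(0,255,0))
        for z in (-8,8): ln(t+sg*X*g+Z*z+Y*22,t+sg*X*g+Z*z-Y*70,(0,0,255))
cv2.imwrite("pics/s8c.png",im[170*f:250*f,320*f:395*f])
```

```text
[569.47674604 -93.20566112  19.12083536] [-1.32679432  0.22233393  0.49534571] 94.20962450554661
```

View pics/s8c.png

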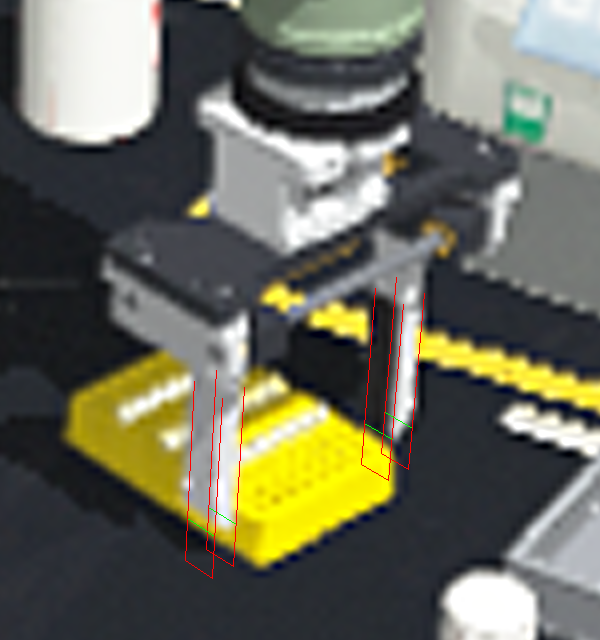

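Emit:
apply_moves:
  rows: "0.001 0 -0.005 0 0 0 1;0.001 0 -0.005 0 0 0 1;0.001 0 -0.005 0 0 0 1"

```text
t: 7.9
tool_pos: [570.0, -93.0, 13.5]
eef_rot: [-1.55, 0.308, -0.303]
contact_force: [-0.3, -1.6, -0.3]
opening: 94.1
```

Emit:
apply_moves:
  rows: "0 0 0 0 0 0 0.8;0 0 0 0 0 0 0.8;0 0 0 0 0 0 0.8;0 0 0 0 0 0 0.8"

```text
t: 8.23
tool_pos: [570.1, -93.1, 13.5]
eef_rot: [-1.55, 0.308, -0.304]
contact_force: [0.4, -0.1, -1.3]
opening: 83.1
```

Run:
```python
from h import *
p=snap("wrist","w9");
```

```text
(no output)
```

View pics/w9.png

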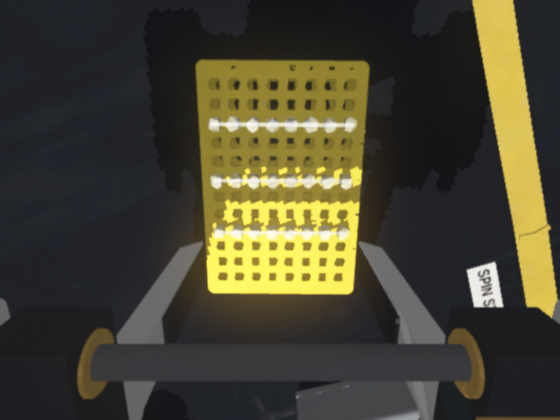

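Run:
```python
from tgt import *
for yc in (-165,-110,-85):
    P=cw(22,yc-39.4,13.5); print(yc,P.round(1)); delta(*P,-9.63)
```

```text
-165 [440.7  32.   13.5]
pos [570.  -93.1  13.5] t 8.2833 F [ 0.4 -0.8 -0.9] open 82.9 j [-0.31  0.44  1.68 -0.    1.03  0.08]
shift [-0.1293  0.1251  0.    ] turn [ 0.001 -0.003  0.212]
-110 [449.9  86.2  13.5]
pos [570.  -93.1  13.5] t 8.2833 F [ 0.4 -0.8 -0.9] open 82.9 j [-0.31  0.44  1.68 -0.    1.03  0.08]
shift [-0.1201  0.1793  0.    ] turn [ 0.001 -0.003  0.212]
-85 [454.1 110.9  13.5]
pos [570.  -93.1  13.5] t 8.2833 F [ 0.4 -0.8 -0.9] open 82.9 j [-0.31  0.44  1.68 -0.    1.03  0.08]
shift [-0.1159  0.204   0.    ] turn [ 0.001 -0.003  0.212]
```

Emit:
apply_moves:
  rows: "-0.013 0.012 0 0 0 0.02 0.8;-0.026 0.025 0 0 0 0.04 0.8;-0.039 0.037 0 0 0 0.06 0.8;-0.052 0.05 0 0 0 0.08 0.8;-0.065 0.062 0 0 0 0.1 0.8;-0.078 0.075 0 0 0 0.125 0.8;-0.091 0.088 0 0 0 0.15 0.8;-0.104 0.1 0 0 0 0.17 0.8;-0.117 0.113 0 0 0 0.19 0.8;-0.129 0.125 0 0 0 0.212 0.8;-0.129 0.125 0 0 0 0.212 0.8;-0.129 0.125 0 0 0 0.212 0.8;-0.129 0.125 0 0 0 0.212 0.8"

```text
t: 9.37
tool_pos: [441.5, 31.6, 13.6]
eef_rot: [-1.569, 0.134, -0.13]
contact_force: [0.2, -1.2, -1.1]
opening: 83.6
```

Run:
```python
from tgt import *
for yc in (-165,-110,-85):
    P=cw(22,yc-39.4,13.5); print(yc,P.round(1)); delta(*P,-9.63)
p=snap("wrist","w10")
```

```text
-165 [440.7  32.   13.5]
pos [441.5  31.6  13.6] t 9.3667 F [ 0.2 -1.2 -1.1] open 83.6 j [-0.12  0.2   2.01 -0.    0.93  0.05]
shift [-0.0008  0.0004 -0.0001] turn [ 0.002 -0.003  0.   ]
-110 [449.9  86.2  13.5]
pos [441.5  31.6  13.6] t 9.3667 F [ 0.2 -1.2 -1.1] open 83.6 j [-0.12  0.2   2.01 -0.    0.93  0.05]
shift [ 0.0084  0.0546 -0.0001] turn [ 0.002 -0.003  0.   ]
-85 [454.1 110.9  13.5]
pos [441.5  31.6  13.6] t 9.3667 F [ 0.2 -1.2 -1.1] open 83.6 j [-0.12  0.2   2.01 -0.    0.93  0.05]
shift [ 0.0126  0.0792 -0.0001] turn [ 0.002 -0.003  0.   ]
```

View pics/w10.png

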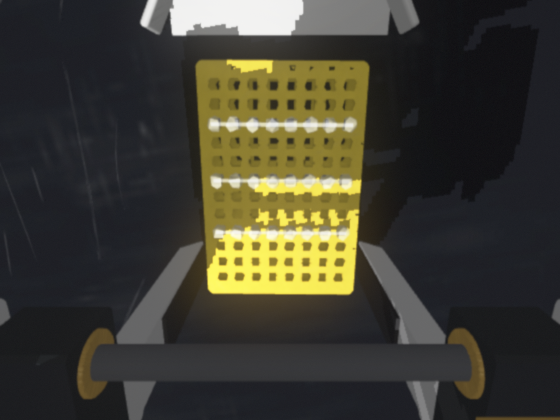

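Emit:
apply_moves:
  rows: "0.001 0.006 0 0 0 0 0.8;0.002 0.012 0 0 0 0 0.8;0.003 0.018 0.0005 0 0 0 0.8;0.0035 0.024 0.001 0 0 0 0.8;0.004 0.030 0.002 0 0 0 0.8;0.005 0.036 0.0025 0 0 0 0.8;0.006 0.042 0.0025 0 0 0 0.8;0.0075 0.05 0.0025 0 0 0 0.8;0.009 0.058 0.0025 0 0 0 0.8;0.01 0.066 0.0025 0 0 0 0.8;0.0115 0.073 0.0025 0 0 0 0.8;0.0122 0.079 0.0025 0 0 0 0.8;0.0122 0.079 0.0025 0 0 0 0.8;0.0122 0.079 0.0025 0 0 0 0.8"
  force: 8

```text
t: 10.58
tool_pos: [454.0, 111.2, 16.1]
eef_rot: [-1.568, 0.134, -0.13]
contact_force: [-0.2, 0.5, -0.2]
opening: 83.4
```

Run:
```python
from tgt import *
P=cw(22,-85-39.4,13.5); delta(*P,-9.63)
p=snap("wrist","w11")
```

```text
pos [454.  111.2  16.1] t 10.5833 F [-0.2  0.5 -0.2] open 83.4 j [ 0.06  0.24  1.95 -0.    0.95  0.22]
shift [ 0.0001 -0.0003 -0.0026] turn [ 0.001 -0.002  0.   ]
```

View pics/w11.png

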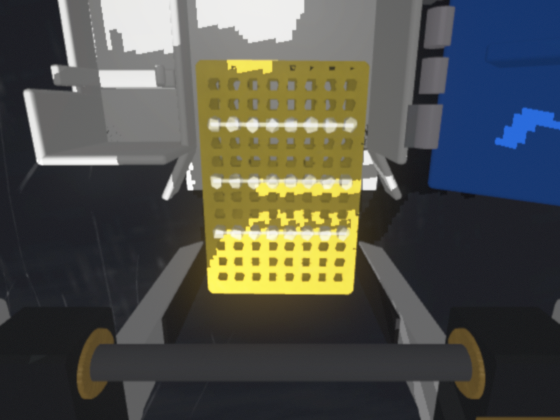

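Emit:
apply_moves:
  rows: "0 0 0 0 0 0 1;0 0 0 0 0 0 1;0 0 0 0 0 0 1;0 0 0.04 0 0 0 1;0 0 0.08 0 0 0 1;-0.008 -0.05 0.1 0 0 0.12 0.5;-0.008 -0.05 0.1 0 0 0.24 0;-0.008 -0.05 0.1 0 0 0.36 0;-0.008 -0.05 0.1 0 0 0.48 0;-0.008 -0.05 0.1 0 0 0.6 0;-0.008 -0.05 0.1 0 0 0.72 0;-0.008 -0.05 0.1 0 0 0.84 0;-0.008 -0.05 0.1 0 0 0.95 0;-0.008 -0.05 0.1 0 0 0.95 0;-0.008 -0.05 0.1 0 0 0.95 0"
  force: 30

```text
t: 11.88
tool_pos: [445.9, 60.7, 116.1]
eef_rot: [-1.476, -0.642, 0.645]
contact_force: [-0.1, -0.3, -0.9]
opening: 30.8
```

```bash
python3 tgt.py c 22 -180 60 90; python3 tgt.py c 22 -180 16 90
python3 - <<'E'
from h import *
p=snap("wrist","w12");p=snap("scene","s12")
E
```

```text
[444.8  56.1  60. ]
pos [445.9  60.7 116.1] t 11.8833 F [-0.1 -0.3 -0.9] open 30.8 j [-0.06  0.04  1.93 -0.    1.17 -0.88]
shift [-0.0011 -0.0046 -0.0561] turn [0.003 0.    0.553]
[444.8  56.1  16. ]
pos [445.9  60.7 116.1] t 11.8833 F [-0.1 -0.3 -0.9] open 30.8 j [-0.06  0.04  1.93 -0.    1.17 -0.88]
shift [-0.0011 -0.0046 -0.1001] turn [0.003 0.    0.553]
```

View pics/w12.png

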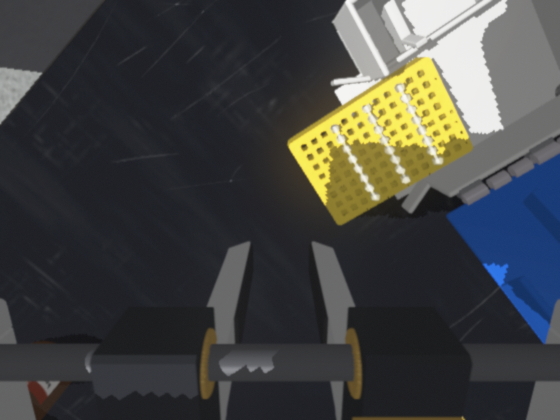

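Emit:
apply_moves:
  rows: "-0.002 -0.01 0 0 0 0.12 0;-0.002 -0.01 0 0 0 0.24 0;-0.002 -0.01 0 0 0 0.36 0;-0.002 -0.01 0 0 0 0.48 0;-0.002 -0.01 -0.03 0 0 0.553 0;-0.002 -0.01 -0.06 0 0 0.553 0;-0.002 -0.01 -0.09 0 0 0.553 0;-0.002 -0.01 -0.1 0 0 0.553 0;-0.002 -0.01 -0.1 0 0 0.553 0;-0.002 -0.01 -0.1 0 0 0.553 0"

```text
t: 12.82
tool_pos: [444.0, 50.7, 16.3]
eef_rot: [-1.287, -1.083, 1.085]
contact_force: [0.4, -0.6, -0.4]
opening: 0.4
```

```bash
python3 tgt.py c 22 -185 16 90
python3 - <<'E'
from h import *
p=snap("wrist","w13");p=snap("scene","s13"); f=8
s=env.get_state(); t=s["tool_pos"]; r=R.from_rotvec(s["eef_rot"]).as_matrix(); X=r[:,0];Z=r[:,2];Y=r[:,1]
im=cv2.resize(p["img"],None,fx=f,fy=f,interpolation=cv2.INTER_CUBIC)
def ln(A,B,c):
        u=((proj(p,[A,B])+.5)*f).astype(int); cv2.line(im,tuple(map(int,u[0])),tuple(map(int,u[1])),c,1)
for g in (-12.5,12.5):
        ln(t+X*g-Z*8+Y*22,t+X*g+Z*8+Y*22,(0,0,255))
        ln(t+X*g-Z*8+Y*0,t+X*g+Z*8+Y*0,(0,255,0))
        for z in (-8,8): ln(t+X*g+Z*z+Y*22,t+X*g+Z*z-Y*70,(0,0,255))
u=proj(p,[t])[0].astype(int); print(u)
cv2.imwrite("pics/s13c.png",im[(u[1]-50)*f:(u[1]+20)*f,(u[0]-45)*f:(u[0]+45)*f])
E
```

```text
[444.   51.1  16. ]
pos [444.   50.7  16.3] t 12.8167 F [ 0.4 -0.6 -0.4] open 0.4 j [-0.08  0.2   2.   -0.    0.94 -1.48]
shift [-0.      0.0004 -0.0003] turn [0.002 0.001 0.001]
[302 236]
```

View pics/s13c.png

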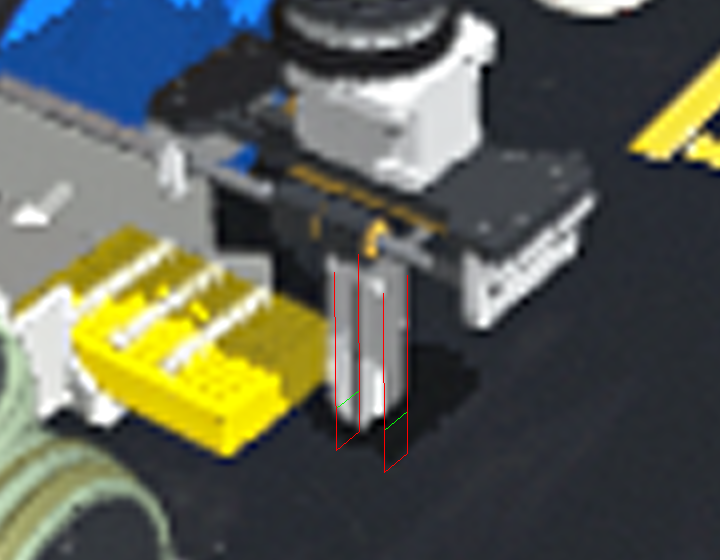

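View pics/w13.png

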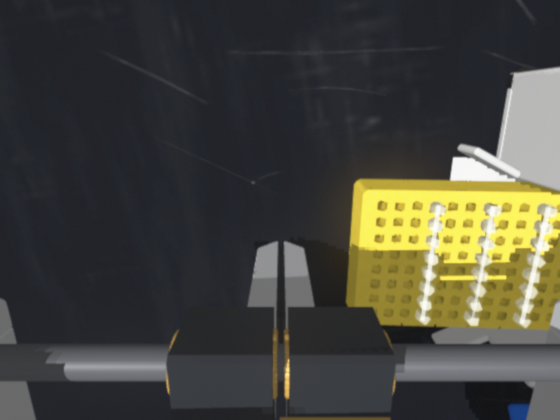

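Emit:
apply_moves:
  rows: "0 0 -0.004 0 0 0 0;0 0 -0.006 0 0 0 0;0 0 -0.008 0 0 0 0;0 0 -0.008 0 0 0 0"

```text
t: 13.25
tool_pos: [445.9, 50.6, 9.9]
eef_rot: [-1.29, -1.087, 1.083]
contact_force: [0.3, 0.4, -0.1]
opening: 0.2
```

Emit:
apply_moves:
  rows: "-0.002 0 -0.003 0 0 0 0;-0.002 0 -0.006 0 0 0 0;-0.002 0 -0.006 0 0 0 0;-0.002 0 -0.006 0 0 0 0"

```text
t: 13.58
tool_pos: [443.4, 50.7, 3.5]
eef_rot: [-1.289, -1.086, 1.084]
contact_force: [0.4, 0.3, -0.2]
opening: 0.7
```

Emit:
apply_moves:
  rows: "0 0 -0.003 0 0 0 0;0 0 -0.005 0 0 0 0;0 0 -0.007 0 0 0 0;0 0 -0.007 0 0 0 0"

```text
t: 13.92
tool_pos: [444.2, 50.6, 0.4]
eef_rot: [-1.288, -1.085, 1.085]
contact_force: [-12.5, 0.8, 37.2]
opening: 0.8
```

Emit:
apply_moves:
  rows: "0 0 0.012 0 0 0 0;0.003 0.015 0.012 0 0 0 0;0.005 0.03 0.012 0 0 0 0;0.006 0.038 0.012 0 0 0 0;0.008 0.046 0.012 0 0 0 0;0.009 0.054 0.012 0 0 0 0;0.0105 0.062 0.012 0 0 0 0;0.012 0.07 0.012 0 0 0 0;0.0132 0.078 0.012 0 0 0 0;0.0145 0.086 0.012 0 0 0 0;0.016 0.094 0.012 0 0 0 0;0.0172 0.1 0.012 0 0 0 0;0.0172 0.1 0.012 0 0 0 0;0.0172 0.1 0.012 0 0 0 0"

```text
t: 15.08
tool_pos: [464.2, 146.8, 15.9]
eef_rot: [-1.295, -1.087, 1.091]
contact_force: [-4.7, -15.5, 24.7]
opening: 0.2
```

```bash
python3 tgt.py c 22 -75 12 90
python3 - <<'E'
from h import *
p=snap("wrist","w14")
E
```

```text
[462.3 159.6  12. ]
pos [464.2 146.8  15.9] t 15.0833 F [ -4.7 -15.5  24.7] open 0.2 j [ 0.14  0.27  1.91 -0.01  0.96 -1.26]
shift [-0.0018  0.0128 -0.0039] turn [ 0.011  0.006 -0.004]
```

View pics/w14.png

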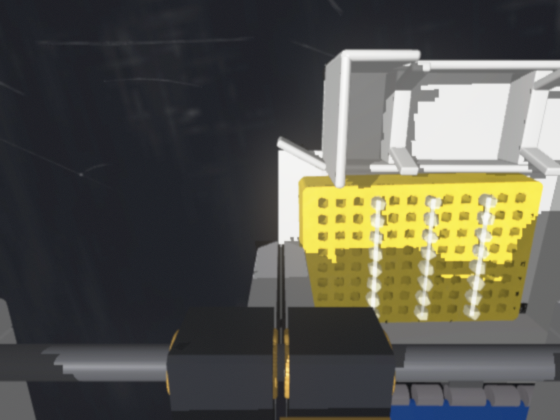

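Run:
```python
from h import *
np.set_printoptions(precision=1,suppress=True)
p=load("w14"); c=[453.2,237.2,-0.168]
def w2c(P): 
    a=c[2]; M=np.array([[np.cos(a),-np.sin(a)],[np.sin(a),np.cos(a)]]); return (np.array(P)[:2]-c[:2])@M
for u,v,z in ((302,181,24),(540,178,24),(525,323,24),(322,203,24),(516,200,24),(510,307,24),(343,58,57),(343,185,57),(418,55,57)):
    print(u,v,w2c(onz(p,u,v,z)))
print(proj(p,c2w(c,[[-20,-61,24],[-20,63,24],[64,63,24],[64,-61,24],[-76,-67,57],[-24,-67,57],[76,-67,57],[-24,-67,3]])))
cv2.imwrite("pics/w14c.png",cv2.resize(p["img"][150:340,230:560],None,fx=2.4,fy=2.4,interpolation=cv2.INTER_CUBIC))
```

```text
302 181 [-19.2 -77.7]
540 178 [-21.5  39.4]
525 323 [61.4 49. ]
322 203 [ -7.9 -67.3]
516 200 [-10.1  29.9]
510 307 [51.2 38.7]
343 58 [-72.2 -65.6]
343 185 [-25.1 -63. ]
418 55 [-73.3 -38.7]
[[335.7 179.7]
 [587.4 181.2]
 [549.  327.2]
 [328.4 325.3]
 [339.7  46.6]
 [332.9 187.5]
 [323.2 388.3]
 [319.7 164.3]]
```

View pics/w14c.png

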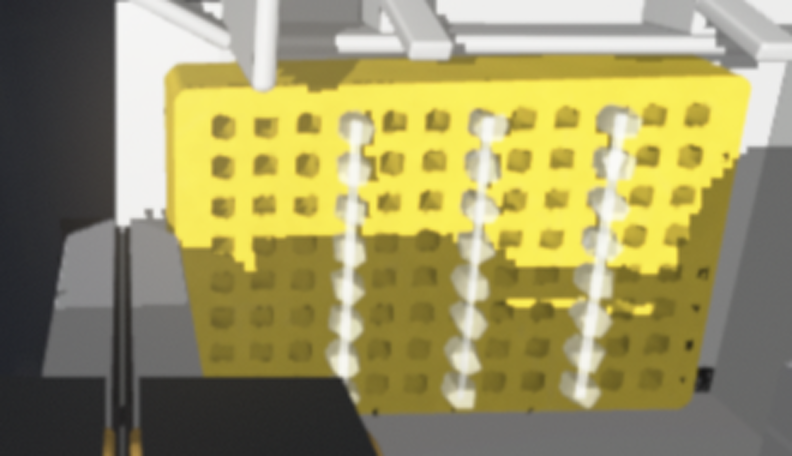

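Emit:
apply_moves:
  rows: "-0.0025 -0.012 0 0 0 0 0;-0.0025 -0.012 -0.009 0 0 0 0;-0.0025 -0.012 -0.009 0 0 0 0;-0.0025 -0.012 -0.009 0 0 0 0"

```text
t: 15.47
tool_pos: [460.1, 135.0, 5.4]
eef_rot: [-1.293, -1.085, 1.092]
contact_force: [-0.0, 0.0, -0.2]
opening: 0.7
```

```bash
python3 tgt.py c 22 -75 6 90
python3 - <<'E'
from h import *
p=snap("wrist","w15"); cv2.imwrite("pics/w15c.png",cv2.resize(p["img"][150:340,230:560],None,fx=2.4,fy=2.4,interpolation=cv2.INTER_CUBIC))
p=snap("scene","s15"); s=env.get_state(); u=proj(p,[s["tool_pos"]])[0].astype(int); f=8
cv2.imwrite("pics/s15c.png",cv2.resize(p["img"][u[1]-50:u[1]+20,u[0]-45:u[0]+45],None,fx=f,fy=f,interpolation=cv2.INTER_CUBIC))
E
```

```text
[462.3 159.6   6. ]
pos [460.1 135.    5.4] t 15.4667 F [-0.   0.  -0.2] open 0.7 j [ 0.11  0.28  1.93 -0.01  0.93 -1.29]
shift [0.0022 0.0246 0.0006] turn [ 0.01   0.003 -0.003]
```

View pics/w15c.png

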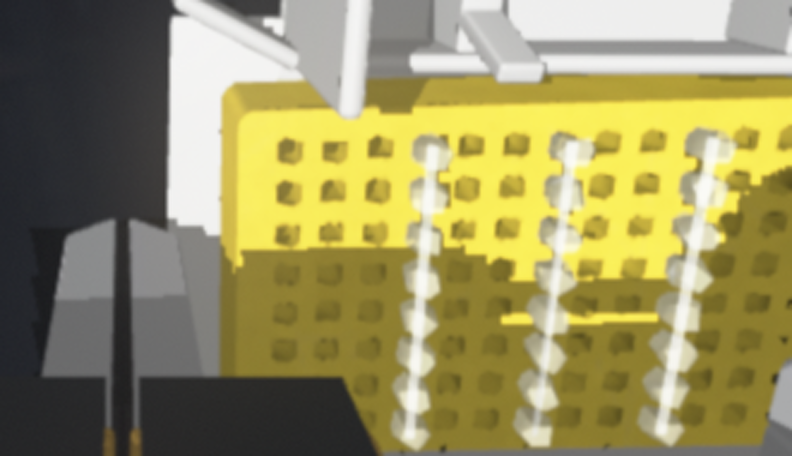

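View pics/s15c.png

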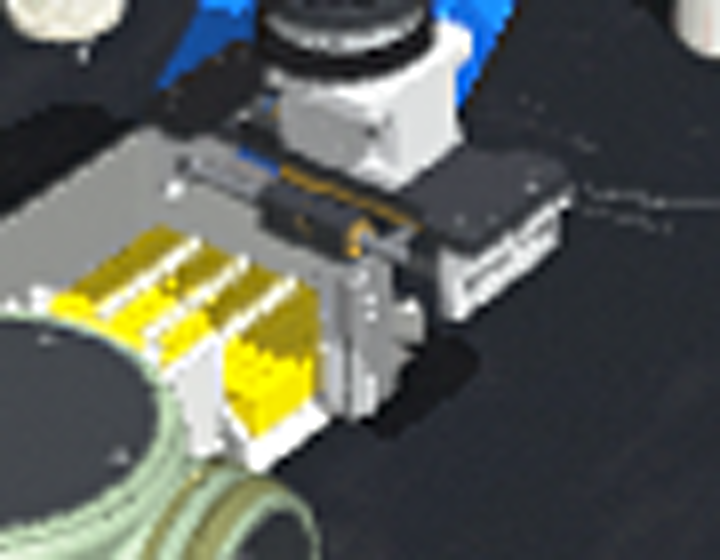

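Emit:
apply_moves:
  rows: "0.001 0.008 0 -0.01 0 0 0;0.0012 0.014 0 -0.01 0 0 0;0.0015 0.018 0 -0.01 0 0 0;0.002 0.022 0 -0.01 0 0 0;0.002 0.025 0 -0.01 0 0 0;0.002 0.025 0 -0.01 0 0 0"

```text
t: 16.07
tool_pos: [462.8, 160.9, 5.9]
eef_rot: [-1.301, -1.082, 1.099]
contact_force: [0.4, -0.7, -0.8]
opening: 0.3
```

```bash
python3 tgt.py c 22 -75 6 90
python3 - <<'E'
from h import *
p=snap("wrist","w16"); cv2.imwrite("pics/w16c.png",cv2.resize(p["img"][150:340,230:560],None,fx=2.4,fy=2.4,interpolation=cv2.INTER_CUBIC))
E
```

```text
[462.3 159.6   6. ]
pos [462.8 160.9   5.9] t 16.0667 F [ 0.4 -0.7 -0.8] open 0.3 j [ 0.17  0.3   1.9  -0.03  0.94 -1.22]
shift [-0.0005 -0.0014  0.0001] turn [ 0.02   0.004 -0.004]
```

View pics/w16c.png

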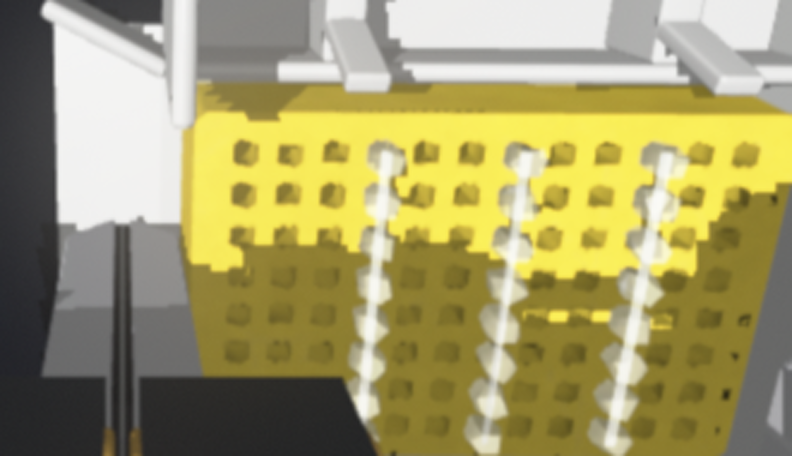

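Emit:
apply_moves:
  rows: "0.0002 0.003 0 0.01 0 0 0;0.0005 0.006 0 0.015 0 0 0;0.001 0.008 0 0.015 0 0 0;0.001 0.008 0 0.015 0 0 0"

```text
t: 16.45
tool_pos: [463.0, 163.7, 6.0]
eef_rot: [-1.293, -1.085, 1.099]
contact_force: [-2.8, -16.1, 5.5]
opening: 0.1
```

```bash
python3 tgt.py c 22 -75 6 90
python3 - <<'E'
from h import *
p=snap("wrist","w17"); cv2.imwrite("pics/w17c.png",cv2.resize(p["img"][150:340,230:560],None,fx=2.4,fy=2.4,interpolation=cv2.INTER_CUBIC))
E
```

```text
[462.3 159.6   6. ]
pos [463.  163.7   6. ] t 16.45 F [ -2.8 -16.1   5.5] open 0.1 j [ 0.17  0.3   1.9  -0.02  0.94 -1.23]
shift [-0.0006 -0.0041 -0.    ] turn [ 0.014  0.001 -0.007]
```

View pics/w17c.png

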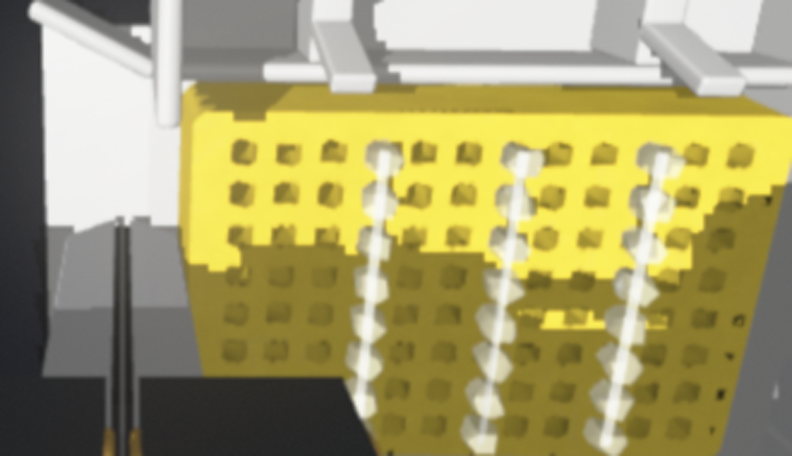

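Emit:
apply_moves:
  rows: "-0.005 -0.03 0 0 0 0 0;-0.005 -0.03 0.03 0 0 0 0;-0.006 -0.035 0.07 0 0 0 0;-0.006 -0.04 0.11 0 0 0 0;-0.006 -0.06 0.15 0 0 -0.1 0.2;0.155 -0.478 0.15 0 0 -0.95 0.58;0.155 -0.478 0.15 0 0 -0.95 0.58;0.155 -0.478 0.15 0 0 -0.95 0.58;0.155 -0.478 0.15 0 0 -0.95 0.58;0.155 -0.478 0.15 0 0 -0.95 0.58;0.155 -0.478 0.15 0 0 -0.95 0.58;0.155 -0.478 0.15 0 0 -0.95 0.58;0.155 -0.478 0.15 0 0 -0.95 0.58;0.155 -0.478 0.15 0 0 -0.95 0.58;0.155 -0.478 0.15 0 0 -0.95 0.58;0.155 -0.478 0.15 0 0 -0.95 0.58;0.155 -0.478 0.15 0 0 -0.95 0.58;0.155 -0.478 0.15 0 0 -0.95 0.58"

```text
t: 18.0
tool_pos: [617.7, -316.1, 155.2]
eef_rot: [-1.552, -0.313, 0.333]
contact_force: [-0.4, 0.8, 0.2]
opening: 54.7
```

```bash
python3 tgt.py 618.1 -314.3 60 2.3
python3 - <<'E'
from h import *
p=snap("wrist","w18")
E
```

```text
pos [ 617.7 -316.1  155.2] t 18.0 F [-0.4  0.8  0.2] open 54.7 j [-0.59  0.5   1.26 -0.01  1.39 -1.  ]
shift [ 0.0004  0.0018 -0.0952] turn [ 0.005 -0.012 -0.355]
```

View pics/w18.png

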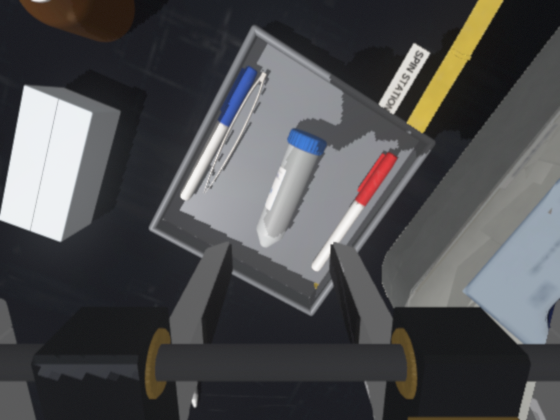

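Run:
```python
from h import *
np.set_printoptions(precision=1,suppress=True)
p=load("w18")
A=onz(p,308,137,21);B=onz(p,265,243,18); print(A,B,(A+B)/2,np.linalg.norm(A-B),np.degrees(np.arctan2(*(A-B)[[1,0]])))
print("red",onz(p,392,157,10),onz(p,317,268,10))
q=load("w1")
for u,v in ((390,90),(300,78),(200,62),(440,60),(470,5)): print([onz(q,u/1.4,v/1.4,z) for z in (0,120)])
```

```text
[ 616.8 -258.5   21. ] [ 621.6 -367.8   18. ] [ 619.2 -313.2   19.5] 109.4115459234042 92.48715500219605
red [ 696.6 -244.5   10. ] [ 681.6 -374.8   10. ]
[array([ 742.4, -319.5,    0. ]), array([ 730.2, -320.2,  120. ])]
[array([ 754.5, -219.9,    0. ]), array([ 739.8, -241.1,  120. ])]
[array([ 770.4, -111. ,    0. ]), array([ 752.5, -154.6,  120. ])]
[array([ 773.1, -374.2,    0. ]), array([ 754.6, -363.7,  120. ])]
[array([ 826.8, -404.6,    0. ]), array([ 797.3, -387.8,  120. ])]
```

Emit:
apply_moves:
  rows: "0.001 0.002 -0.03 0.004 -0.012 -0.12 0.58;0.001 0.002 -0.06 0.004 -0.012 -0.24 0.58;0.001 0.002 -0.085 0.004 -0.012 -0.356 0.58;0.001 0.002 -0.11 0.004 -0.012 -0.356 0.58;0.001 0.002 -0.12 0.004 -0.012 -0.356 0.58;0.001 0.002 -0.12 0.004 -0.012 -0.356 0.58;0.001 0.002 -0.12 0.004 -0.012 -0.356 0.58"

```text
t: 18.63
tool_pos: [618.6, -311.3, 35.7]
eef_rot: [-1.571, -0.033, 0.034]
contact_force: [-0.4, -0.2, 1.2]
opening: 54.2
```

```bash
python3 tgt.py 618.8 -313.8 11 2.4
python3 - <<'E'
from h import *
p=snap("wrist","w19")
E
```

```text
pos [ 618.6 -311.3   35.7] t 18.6333 F [-0.4 -0.2  1.2] open 54.2 j [-0.59  0.61  1.35 -0.    1.18 -0.63]
shift [ 0.0002 -0.0025 -0.0247] turn [ 0.    -0.001 -0.   ]
```

View pics/w19.png

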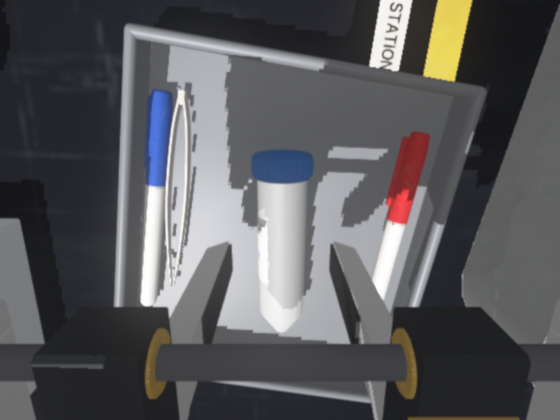

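Emit:
apply_moves:
  rows: "0 -0.002 -0.012 0 0 0 0.58;0 -0.002 -0.0245 0 0 0 0.58;0 -0.002 -0.0245 0 0 0 0.58;0 -0.002 -0.0245 0 0 0 0.2;0 -0.002 -0.0245 0 0 0 0.2;0 -0.002 -0.0245 0 0 0 0.2;0 -0.002 -0.0245 0 0 0 0.2;0 -0.002 -0.0245 0 0 0 0.2"
  force: 15

```text
t: 19.35
tool_pos: [619.9, -314.5, 13.2]
eef_rot: [-1.573, -0.035, 0.031]
contact_force: [0.3, -0.4, -0.7]
opening: 27.5
```

Emit:
apply_moves:
  rows: "0 0 0.03 0 0 0 0.2;0 0 0.07 0 0 0 0.2;0 0 0.11 0 0 0 0.2;0 0 0.13 0 0 0 0.2;0 0 0.13 0 0 0 0.2"

```text
t: 19.77
tool_pos: [624.1, -317.2, 151.8]
eef_rot: [-1.581, -0.044, 0.022]
contact_force: [0.6, -0.1, 0.4]
opening: 26.9
```

```bash
python3 tgt.py c -50 0 110 0
python3 - <<'E'
from h import *
p=snap("wrist","w20")
E
```

```text
[403.9 245.6 110. ]
pos [ 624.1 -317.2  151.8] t 19.7667 F [ 0.6 -0.1  0.4] open 26.9 j [-0.59  0.5   1.27 -0.    1.36 -0.64]
shift [-0.2202  0.5628 -0.0418] turn [ 0.011  0.013 -0.2  ]
```

View pics/w20.png

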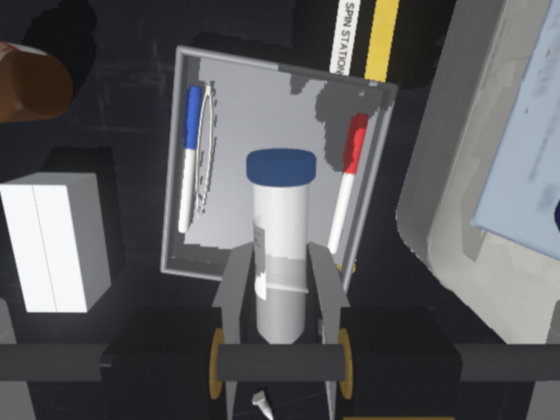

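Emit:
apply_moves:
  rows: "-0.015 0.035 0 0 0 -0.02 0.2;-0.029 0.075 0 0 0.01 -0.04 0.2;-0.044 0.112 0 0.01 0.013 -0.06 0.2;-0.059 0.15 0 0.01 0.013 -0.08 0.2;-0.073 0.188 0 0.01 0.013 -0.1 0.2;-0.088 0.225 0 0.01 0.013 -0.12 0.2;-0.103 0.263 0 0.01 0.013 -0.14 0.2;-0.118 0.3 0 0.01 0.013 -0.16 0.2;-0.132 0.338 0 0.01 0.013 -0.18 0.2;-0.147 0.375 0 0.01 0.013 -0.2 0.2;-0.162 0.413 0 0.01 0.013 -0.2 0.2;-0.176 0.45 0 0.01 0.013 -0.2 0.2;-0.191 0.488 0 0.01 0.013 -0.2 0.2;-0.206 0.525 0 0.01 0.013 -0.2 0.2;-0.22 0.55 0 0.01 0.013 -0.2 0.2;-0.22 0.563 -0.03 0.01 0.013 -0.2 0.2;-0.22 0.563 -0.042 0.01 0.013 -0.2 0.2;-0.22 0.563 -0.042 0.01 0.013 -0.2 0.2"

```text
t: 21.32
tool_pos: [397.3, 246.1, 100.9]
eef_rot: [-1.569, 0.141, -0.118]
contact_force: [0.0, -0.3, -0.8]
opening: 27.5
```

```bash
python3 tgt.py c -50 0 50 0
python3 - <<'E'
from h import *
p=snap("wrist","w21"); np.set_printoptions(precision=1,suppress=True)
print(proj(p,c2w([453.2,237.2,-0.168],[[-76,67,57],[-24,63,22],[-76,-67,57],[-76,67,57],[-28,28,22],[-72,28,24],[-72,-28,24],[-28,-28,22]])))
E
```

```text
[403.9 245.6  50. ]
pos [397.3 246.1 100.9] t 21.3167 F [ 0.  -0.3 -0.8] open 27.5 j [0.37 0.11 1.89 0.   1.16 0.53]
shift [ 0.0066 -0.0006 -0.0509] turn [ 0.001 -0.014 -0.003]
[[250.2 126.6]
 [327.1 129.5]
 [254.1 314. ]
 [250.2 126.6]
 [319.9 177.2]
 [261.  177.4]
 [261.9 246.9]
 [317.4 246.4]]
```

View pics/w21.png

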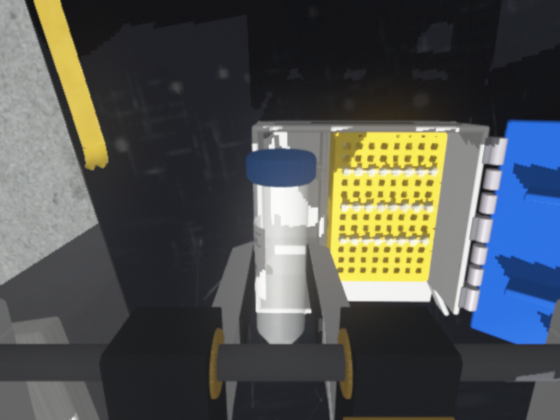

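Emit:
apply_moves:
  rows: "0.0066 -0.0006 -0.01 0.001 -0.014 -0.003 0.2;0.0066 -0.0006 -0.03 0.001 -0.014 -0.003 0.2;0.0066 -0.0006 -0.037 0.001 -0.014 -0.003 0.2;0.0066 -0.0006 -0.037 0.001 -0.014 -0.003 0.2;0.0066 -0.0006 -0.037 0.001 -0.014 -0.003 0.2"

```text
t: 21.78
tool_pos: [405.6, 245.0, 65.7]
eef_rot: [-1.566, 0.132, -0.135]
contact_force: [-0.1, -0.4, 0.3]
opening: 27.7
```

```bash
python3 tgt.py c -50 0 30 0
python3 - <<'E'
from h import *
p=snap("wrist","w22"); np.set_printoptions(precision=1,suppress=True)
print(proj(p,c2w([453.2,237.2,-0.168],[[-76,67,57],[-72,63,57],[-28,63,57],[76,67,57]])))
cv2.imwrite("pics/w22c.png",cv2.resize(p["img"][80:350,160:480],None,fx=2.2,fy=2.2,interpolation=cv2.INTER_CUBIC))
E
```

```text
[403.9 245.6  30. ]
pos [405.6 245.   65.7] t 21.7833 F [-0.1 -0.4  0.3] open 27.7 j [ 0.36  0.16  1.91 -0.    1.06  0.53]
shift [-0.0017  0.0005 -0.0357] turn [-0.001  0.002  0.002]
[[226.8 131.9]
 [234.7 139.5]
 [317.8 139.3]
 [515.4 131.1]]
```

View pics/w22c.png

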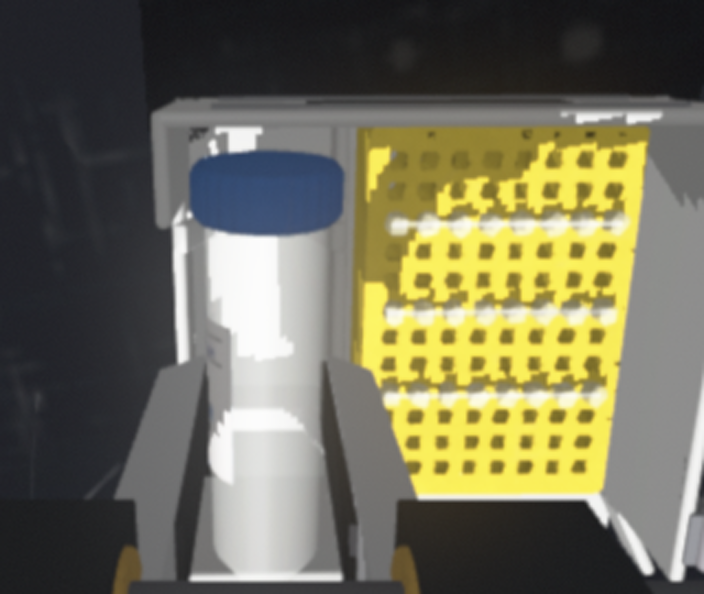

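Emit:
apply_moves:
  rows: "-0.001 0.0005 -0.012 0 0 0 0.2;-0.001 0.0005 -0.022 0 0 0 0.2;-0.001 0.0005 -0.03 0 0 0 0.2;-0.001 0.0005 -0.035 0 0 0 0.2;-0.001 0.0005 -0.035 0 0 0 0.2;-0.001 0.0005 -0.035 0 0 0 0.2"

```text
t: 22.33
tool_pos: [405.1, 245.8, 31.2]
eef_rot: [-1.565, 0.131, -0.136]
contact_force: [0.6, 0.6, -1.1]
opening: 27.4
```

```bash
python3 tgt.py c -50 0 30 0
python3 - <<'E'
from h import *
p=snap("wrist","w23"); np.set_printoptions(precision=1,suppress=True)
cv2.imwrite("pics/w23c.png",cv2.resize(p["img"][80:350,160:480],None,fx=2.2,fy=2.2,interpolation=cv2.INTER_CUBIC))
E
```

```text
[403.9 245.6  30. ]
pos [405.1 245.8  31.2] t 22.3333 F [ 0.6  0.6 -1.1] open 27.4 j [ 0.36  0.22  1.93 -0.    0.98  0.53]
shift [-0.0012 -0.0003 -0.0012] turn [-0.001  0.003  0.002]
```

View pics/w23c.png

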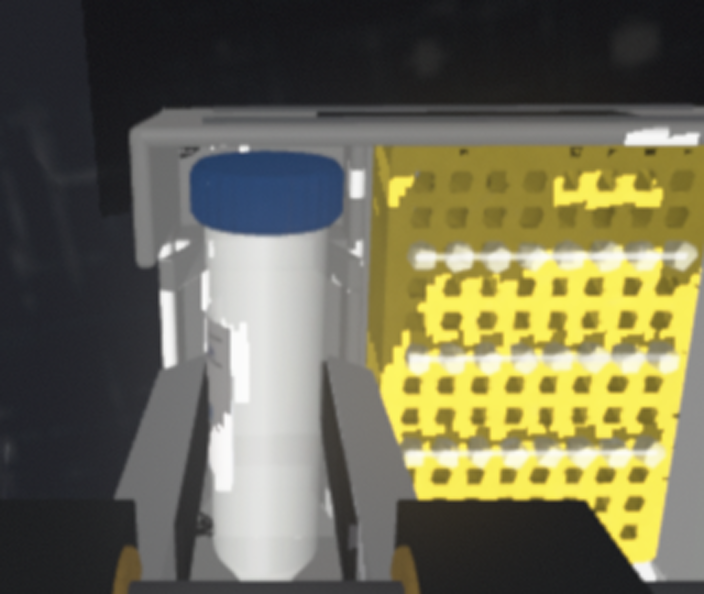

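Emit:
apply_moves:
  rows: "-0.001 0 -0.003 0 0 0 0.2;-0.001 0 -0.004 0 0 0 0.2;-0.001 0 -0.004 0 0 0 0.2"

```text
t: 22.63
tool_pos: [405.6, 246.6, 29.4]
eef_rot: [-1.564, 0.129, -0.138]
contact_force: [-2.5, -0.9, 10.5]
opening: 27.5
```

Emit:
apply_moves:
  rows: "-0.001 0 0 0 0 0 0.42;-0.001 0 0 0 0 0 0.42;-0.001 0 0 0 0 0 0.42;-0.001 0 0.002 0 0 0 0.42;-0.001 0 0.02 0 0 0 0.42;-0.001 0 0.05 0 0 0 0.42;-0.001 0 0.09 0 0 0 0.42;-0.001 0 0.13 0 0 0 0.42;-0.001 0 0.16 0 0 0 0.42;-0.001 0 0.16 0 0 0 0.42"

```text
t: 23.47
tool_pos: [409.4, 248.5, 196.9]
eef_rot: [-1.558, 0.119, -0.148]
contact_force: [1.4, 1.3, 0.8]
opening: 38.9
```

```bash
python3 tgt.py c -50 0 30 0
python3 - <<'E'
from h import *
p=snap("wrist","w24"); np.set_printoptions(precision=1,suppress=True)
cv2.imwrite("pics/w24c.png",cv2.resize(p["img"][80:350,160:560],None,fx=1.9,fy=1.9,interpolation=cv2.INTER_CUBIC))
E
```

```text
[403.9 245.6  30. ]
pos [409.4 248.5 196.9] t 23.4667 F [1.4 1.3 0.8] open 38.9 j [ 0.36 -0.01  1.8  -0.    1.33  0.53]
shift [-0.0055 -0.003  -0.1669] turn [-0.007  0.018  0.002]
```

View pics/w24c.png

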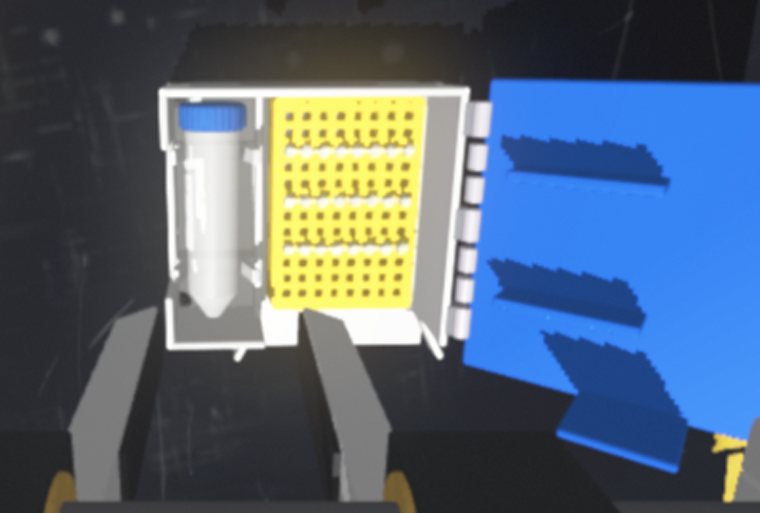

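Run:
```python
from h import *
from scipy.optimize import least_squares
np.set_printoptions(precision=2,suppress=True)
p=load("w24"); f=1.9
px=lambda u,v:(u/f+160,v/f+80)
X=np.array([(-76,67,57),(76,67,57),(-76,-67,57),(76,-67,57)],float)
U=np.array([px(161,89),px(469,88),px(168,348),px(444,346)])
g=lambda c:(proj(p,c2w(c,X[:3]))-U[:3]).ravel()
r=least_squares(g,[453,237,-.168],x_scale=[100,100,1]); print(r.x,np.degrees(r.x[2]),r.fun)
def w2c(c,P): 
    a=c[2]; M=np.array([[np.cos(a),-np.sin(a)],[np.sin(a),np.cos(a)]]); return (np.array(P)[:2]-c[:2])@M
for c in (r.x,[453.2,237.2,-0.168]):
    H=np.array([w2c(c,onz(p,*px(*q),24)) for q in ((289,116),(408,116),(398,293),(287,293))]); print("rack holes",H,H.mean(0))
    T=[w2c(c,onz(p,*px(*q),36)) for q in ((212,101),(213,318))]; print("tube",T,np.mean(T,0))
    print("deck edge pts", proj(p,c2w(c,[[78-157*np.cos(2.47),71,58+157*np.sin(2.47)]])))
q=snap("side","d24")
cv2.imwrite("pics/d24.png",cv2.resize(q["img"][150:270,220:350],None,fx=5,fy=5,interpolation=cv2.INTER_CUBIC))
```

```text
[452.98 237.79  -0.16] -9.309993843221896 [-2.89  0.12  4.33 -0.81 -1.53  1.54]
rack holes [[ -9.47  51.06]
 [ 53.39  50.49]
 [ 54.22 -48.71]
 [ -8.92 -47.83]] [22.31  1.25]
tube [array([-49.73,  59.94]), array([-50.87, -57.47])] [-50.3    1.23]
deck edge pts [[668.8  124.64]]
rack holes [[-10.07  51.55]
 [ 52.8   51.33]
 [ 54.17 -47.86]
 [ -8.98 -47.33]] [21.98  1.92]
tube [array([-50.37,  60.21]), array([-50.87, -57.21])] [-50.62   1.5 ]
deck edge pts [[669.13 127.33]]
```

View pics/d24.png

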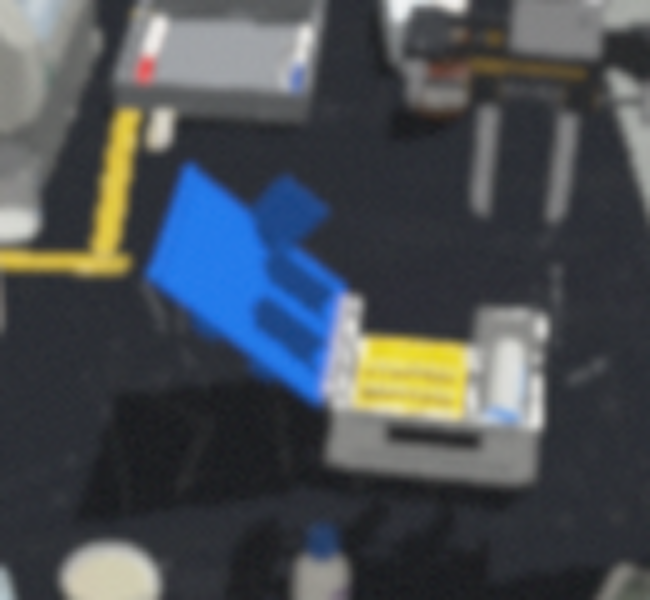

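Run:
```python
from tgt import *
np.set_printoptions(precision=1,suppress=True)
P=cw(245,0,245);print(P);delta(*P,80.37)
p=load("w2")
def w2c(P,c=[453.2,237.2,-0.168]): 
    a=c[2]; M=np.array([[np.cos(a),-np.sin(a)],[np.sin(a),np.cos(a)]]); return (np.array(P)[:2]-c[:2])@M
for n,u,v,z in (("washb",350,25,0),("washb",350,25,100),("dish",75,135,10),("vial",70,265,30),("beaker",485,35,0),("edgeL",160,168,156),("edgeR",330,196,156)): 
    P=onz(p,u/1.4,v/1.4,z); print(n,P,w2c(P))
```

```text
[694.8 196.2 245. ]
pos [405.5 247.  190.7] t 23.5667 F [-0.1 -0.8 -0.4] open 39.6 j [ 0.4 -0.   1.8 -0.   1.3  0.5]
shift [ 0.3 -0.1  0.1] turn [-0.   0.   1.5]
washb [806.2 121.5   0. ] [367.4 -55.1]
washb [784.9 113.6 100. ] [347.7 -66.4]
dish [692.7 431.9  10. ] [203.6 232. ]
vial [547.6 451.7  30. ] [ 57.2 227.3]
beaker [796.6 -24.5   0. ] [ 382.4 -200.6]
edgeL [663.1 273.8 156. ] [200.9  71.1]
edgeR [639.7 129.7 156. ] [201.9 -74.8]
```

Emit:
apply_moves:
  rows: "0 0 0.04 0 0 0.1 0;0 0 0.06 0 0 0.22 0;0.04 -0.007 0.06 0 0 0.34 0;0.08 -0.014 0.06 0 0 0.46 0;0.12 -0.021 0.06 0 0 0.57 0;0.16 -0.028 0.06 0 0 0.69 0;0.2 -0.035 0.06 0 0 0.8 0;0.24 -0.042 0.06 0 0 0.9 0;0.27 -0.047 0.06 0 0 0.95 0;0.29 -0.051 0.06 0 0 0.95 0;0.29 -0.051 0.06 0 0 0.95 0"
  force: 40

```text
t: 24.48
tool_pos: [697.2, 193.6, 244.9]
eef_rot: [-1.465, -0.641, 0.641]
contact_force: [-1.7, 0.7, -0.7]
opening: 0.3
```

```bash
python3 tgt.py c 240 0 122 90
```

```text
[689.8 197.1 122. ]
pos [697.2 193.6 244.9] t 24.4833 F [-1.7  0.7 -0.7] open 0.3 j [ 0.15  0.5   1.07  0.01  1.57 -0.67]
shift [-0.0074  0.0034 -0.1229] turn [-0.006 -0.006  0.555]
```

Emit:
apply_moves:
  rows: "-0.007 0.0034 0 -0.006 -0.006 0.12 0;-0.007 0.0034 -0.02 -0.006 -0.006 0.24 0;-0.007 0.0034 -0.04 -0.006 -0.006 0.36 0;-0.007 0.0034 -0.07 -0.006 -0.006 0.48 0;-0.007 0.0034 -0.1 -0.006 -0.006 0.555 0;-0.007 0.0034 -0.122 -0.006 -0.006 0.555 0;-0.007 0.0034 -0.122 -0.006 -0.006 0.555 0;-0.007 0.0034 -0.122 -0.006 -0.006 0.555 0"

```text
t: 25.15
tool_pos: [686.9, 197.0, 119.3]
eef_rot: [-1.28, -1.079, 1.089]
contact_force: [0.4, -0.8, 0.0]
opening: 0.4
```

```bash
python3 tgt.py c 240 0 122 90
python3 - <<'E'
from h import *
p=snap("wrist","w25"); p=snap("side","d25"); cv2.imwrite("pics/d25c.png",cv2.resize(p["img"][100:260,180:360],None,fx=4,fy=4,interpolation=cv2.INTER_CUBIC))
E
```

```text
[689.8 197.1 122. ]
pos [686.9 197.  119.3] t 25.15 F [ 0.4 -0.8  0. ] open 0.4 j [ 0.16  0.57  1.23  0.    1.35 -1.24]
shift [0.0029 0.0001 0.0027] turn [ 0.001 -0.007 -0.   ]
```

View pics/w25.png

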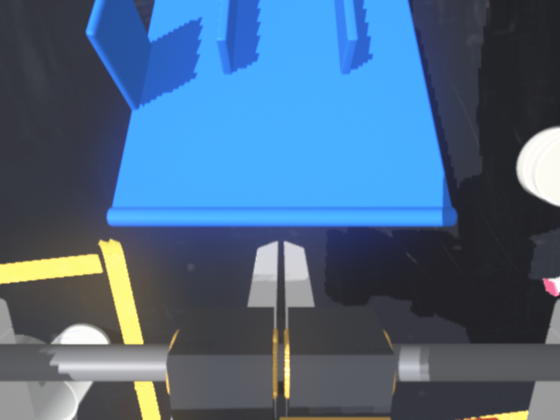

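View pics/d25c.png

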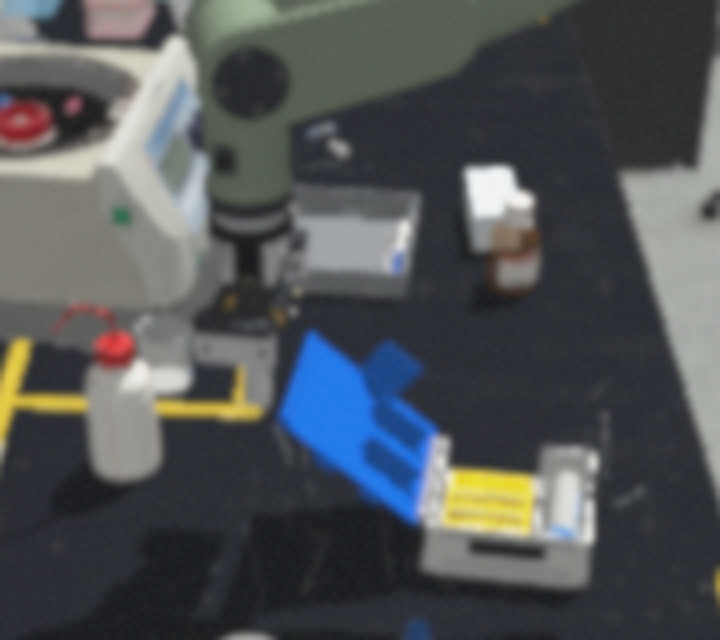

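Run:
```python
from tgt import *
s=env.get_state()
A=np.r_[np.linspace(2.5,1.6,10)]
for a in A:
    xe,ze=78-157*np.cos(a),58+157*np.sin(a)
    off=np.interp(a,[1.6,2.5],[12,12]); dz=np.interp(a,[1.6,2.5],[-20,-33])
    P=cw(xe+off,0,ze+dz+1); print(round(a,2),((P-s["tool_pos"])/1000).round(3))
print("phase B corner")
for a in np.linspace(1.5,0,13):
    r=138; x=78-r*np.cos(a)+4*np.sin(a)+8; z=58+r*np.sin(a)+4*np.cos(a)
    P=cw(x,0,z+1); print(round(a,2),((P-s["tool_pos"])/1000).round(3), P.round(0))
```

```text
2.5 [-0.025  0.004 -0.004]
2.4 [-0.034  0.005  0.009]
2.3 [-0.045  0.007  0.022]
2.2 [-0.057  0.009  0.033]
2.1 [-0.07   0.012  0.043]
2.0 [-0.084  0.014  0.052]
1.9 [-0.099  0.016  0.059]
1.8 [-0.113  0.019  0.065]
1.7 [-0.129  0.021  0.069]
1.6 [-0.144  0.024  0.072]
phase B corner
1.5 [-0.158  0.026  0.073] [532. 224. 197.]
1.38 [-0.175  0.029  0.071] [515. 227. 195.]
1.25 [-0.192  0.032  0.067] [499. 229. 191.]
1.12 [-0.208  0.035  0.061] [483. 232. 185.]
1.0 [-0.223  0.037  0.053] [468. 235. 177.]
0.88 [-0.237  0.04   0.043] [454. 237. 167.]
0.75 [-0.249  0.042  0.032] [441. 239. 156.]
0.62 [-0.261  0.044  0.019] [430. 241. 143.]
0.5 [-0.27   0.045  0.005] [420. 243. 129.]
0.38 [-0.278  0.047 -0.011] [413. 244. 113.]
0.25 [-0.283  0.048 -0.027] [407. 245.  97.]
0.12 [-0.287  0.048 -0.044] [403. 246.  80.]
0.0 [-0.289  0.049 -0.061] [402. 246.  63.]
```

Emit:
apply_moves:
  rows: "-0.012 0.002 -0.002 0 0 0 0;-0.025 0.004 -0.002 0 0 0 0;-0.034 0.005 0.009 0 0 0 0;-0.045 0.007 0.022 0 0 0 0;-0.057 0.009 0.033 0 0 0 0;-0.07 0.012 0.043 0 0 0 0;-0.084 0.014 0.052 0 0 0 0;-0.099 0.016 0.059 0 0 0 0;-0.113 0.019 0.065 0 0 0 0;-0.129 0.021 0.069 0 0 0 0;-0.144 0.024 0.072 0 0 0 0;-0.144 0.024 0.072 0 0 0 0"

```text
t: 26.25
tool_pos: [546.4, 222.4, 200.0]
eef_rot: [-1.287, -1.092, 1.08]
contact_force: [0.9, 0.4, -0.4]
opening: 0.6
```

```bash
python3 tgt.py c 94.4 0 196 90
python3 - <<'E'
from h import *
p=snap("wrist","w26"); p=snap("side","d26"); cv2.imwrite("pics/d26c.png",cv2.resize(p["img"][100:260,180:360],None,fx=4,fy=4,interpolation=cv2.INTER_CUBIC))
E
```

```text
[546.3 221.4 196. ]
pos [546.4 222.4 200. ] t 26.25 F [ 0.9  0.4 -0.4] open 0.6 j [ 0.24  0.24  1.52  0.    1.38 -1.16]
shift [-0.0001 -0.001  -0.004 ] turn [-0.002  0.007 -0.001]
```

View pics/w26.png

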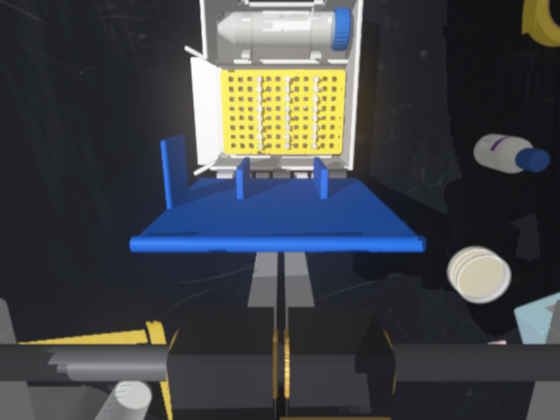

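View pics/d26c.png

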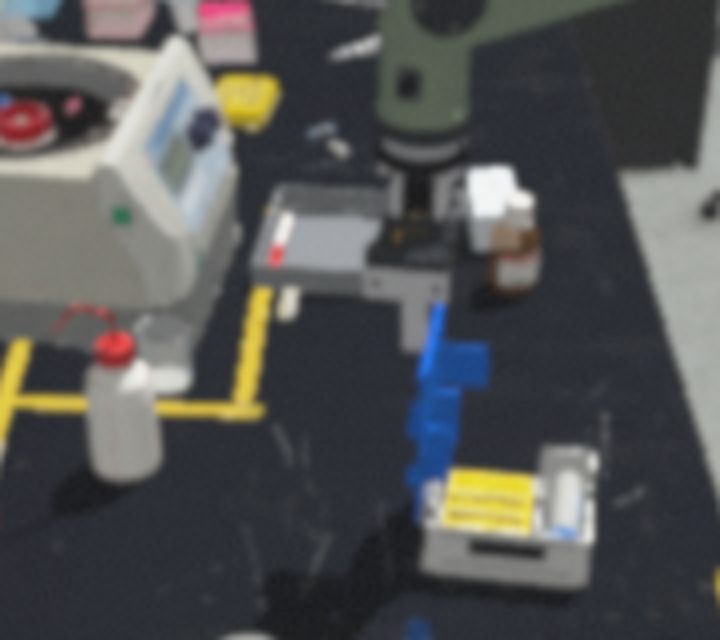

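Emit:
apply_moves:
  rows: "-0.014 0.002 -0.006 0 0 0 0;-0.031 0.005 -0.008 0 0 0 0;-0.047 0.007 -0.012 0 0 0 0;-0.063 0.01 -0.018 0 0 0 0;-0.078 0.013 -0.026 0 0 0 0;-0.092 0.015 -0.036 0 0 0 0;-0.105 0.017 -0.046 0 0 0 0;-0.116 0.019 -0.058 0 0 0 0;-0.126 0.021 -0.072 0 0 0 0;-0.133 0.022 -0.088 0 0 0 0;-0.139 0.023 -0.104 0 0 0 0;-0.139 0.023 -0.104 0 0 0 0"

```text
t: 27.35
tool_pos: [406.6, 244.2, 92.4]
eef_rot: [-1.285, -1.086, 1.084]
contact_force: [-1.4, 0.3, 0.5]
opening: 0.1
```

```bash
python3 tgt.py c -54 0 63 90
python3 - <<'E'
from h import *
p=snap("wrist","w27"); p=snap("side","d27"); cv2.imwrite("pics/d27c.png",cv2.resize(p["img"][100:260,180:360],None,fx=4,fy=4,interpolation=cv2.INTER_CUBIC))
E
```

```text
[400.  246.2  63. ]
pos [406.6 244.2  92.4] t 27.35 F [-1.4  0.3  0.5] open 0.1 j [ 0.36  0.12  1.89 -0.    1.12 -1.04]
shift [-0.0066  0.0021 -0.0294] turn [ 0.     0.001 -0.001]
```

View pics/w27.png

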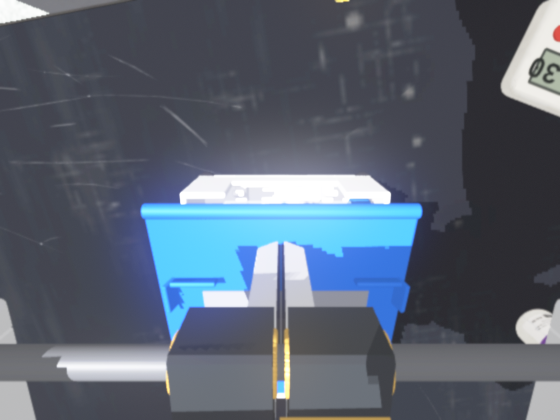

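View pics/d27c.png

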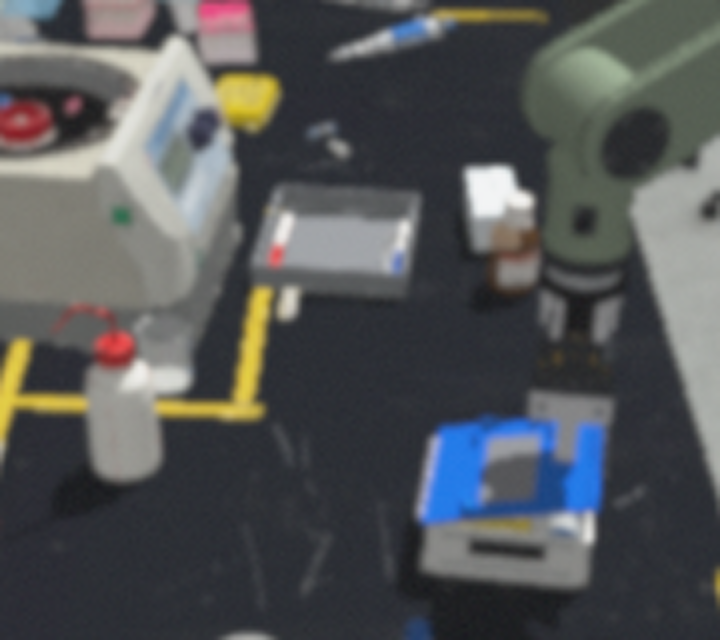

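Emit:
apply_moves:
  rows: "-0.004 0.001 -0.01 0 0 0 0;-0.006 0.002 -0.02 0 0 0 0;-0.007 0.002 -0.027 0 0 0 0;-0.007 0.002 -0.031 0 0 0 0;-0.007 0.002 -0.034 0 0 0 0;-0.007 0.002 -0.034 0 0 0 0"

```text
t: 27.95
tool_pos: [401.9, 246.8, 62.5]
eef_rot: [-1.286, -1.088, 1.082]
contact_force: [-5.1, -2.3, 15.3]
opening: 0.6
```

Emit:
apply_moves:
  rows: "-0.001 0 -0.003 0 0 0 0;-0.001 0 -0.005 0 0 0 0;-0.001 0 -0.005 0 0 0 0;-0.001 0 -0.005 0 0 0 0"

```text
t: 28.28
tool_pos: [402.0, 246.8, 62.2]
eef_rot: [-1.287, -1.089, 1.083]
contact_force: [-10.6, -5.7, 34.0]
opening: 0.7
```

```bash
python3 tgt.py c -54 0 63 90
python3 - <<'E'
from h import *
p=snap("wrist","w28");p=snap("side","d28"); cv2.imwrite("pics/d28c.png",cv2.resize(p["img"][190:260,270:350],None,fx=8,fy=8,interpolation=cv2.INTER_CUBIC))
E
```

```text
[400.  246.2  63. ]
pos [402.  246.8  62.2] t 28.2833 F [-10.6  -5.7  34. ] open 0.7 j [ 0.37  0.16  1.92 -0.    1.05 -1.03]
shift [-0.002  -0.0006  0.0008] turn [ 0.     0.004 -0.001]
```

View pics/w28.png

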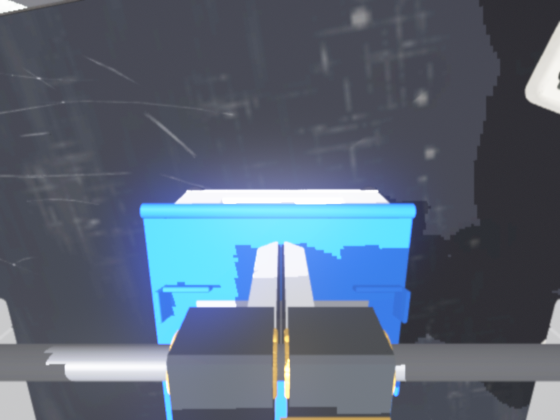

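View pics/d28c.png

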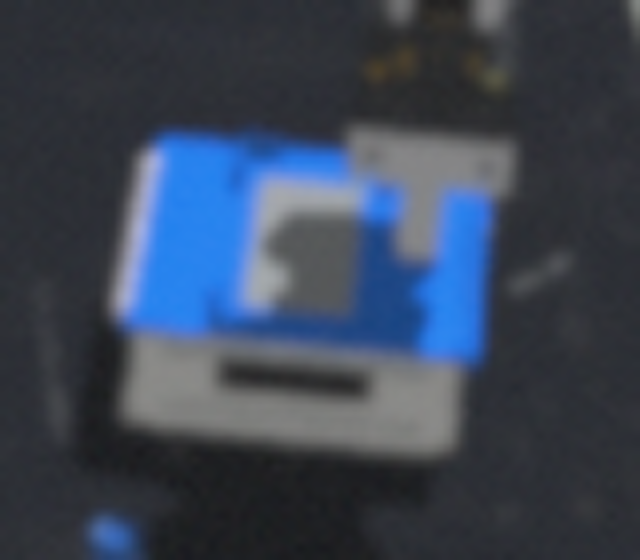

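Emit:
apply_moves:
  rows: "0 0 0.03 0 0 0 0;0 0 0.07 0 0 0 0;0 0 0.11 0 0 0 0;0.021 -0.1 0.11 0 0 -0.12 0.5;0.021 -0.616 0.11 0 0 -0.95 1;0.021 -0.616 0.11 0 0 -0.95 1;0.021 -0.616 0.11 0 0 -0.95 1;0.021 -0.616 0.11 0 0 -0.95 1;0.021 -0.616 0.11 0 0 -0.95 1;0.021 -0.616 0.11 0 0 -0.95 1;0.021 -0.616 0.11 0 0 -0.95 1;0.021 -0.616 0.11 0 0 -0.95 1;0.021 -0.616 0.11 0 0 -0.95 1;0.021 -0.616 0.11 0 0 -0.95 1;0.021 -0.616 0.11 0 0 -0.95 1;0.021 -0.616 0.11 0 0 -0.95 1;0.021 -0.616 0.11 0 0 -0.95 1;0.021 -0.616 0.11 0 0 -0.95 1;0.021 -0.616 0.11 0 0 -0.95 1;0.021 -0.616 0.11 0 0 -0.95 1"

```text
t: 30.05
tool_pos: [422.3, -370.4, 171.2]
eef_rot: [-1.55, -0.319, 0.318]
contact_force: [0.4, 1.2, -0.7]
opening: 94.0
```

```bash
python3 tgt.py 423 -369.4 100 1.5
python3 - <<'E'
from h import *
p=snap("wrist","w29")
E
```

```text
pos [ 422.3 -370.4  171.2] t 30.05 F [ 0.4  1.2 -0.7] open 94.0 j [-0.87  0.21  1.61 -0.    1.32 -1.28]
shift [ 0.0007  0.001  -0.0712] turn [ 0.003  0.001 -0.363]
```

View pics/w29.png

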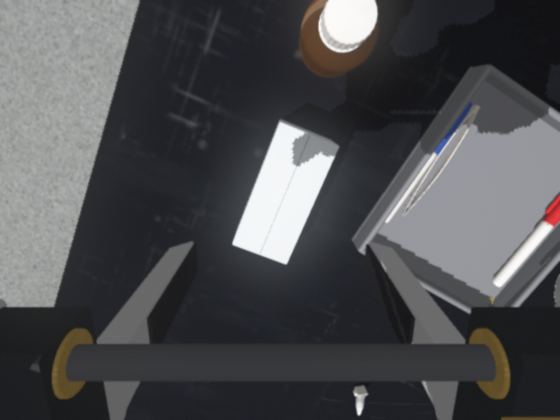

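Run:
```python
from h import *
np.set_printoptions(precision=1,suppress=True)
p=load("w29")
P=np.array([onz(p,x,y,50) for x,y in ((280,121),(338,146),(287,264),(233,243))])
d=np.roll(P,-1,0)-P; print(P,np.linalg.norm(d,axis=1),P.mean(0),np.degrees(np.arctan2(d[:,1],d[:,0])))
```

```text
[[ 395.  -308.7   50. ]
 [ 448.6 -308.2   50. ]
 [ 452.8 -426.4   50. ]
 [ 398.5 -426.6   50. ]] [ 53.6 118.2  54.4 117.9] [ 423.7 -367.5   50. ] [   0.5  -88.  -179.7   91.7]
```

Emit:
apply_moves:
  rows: "0.001 0.002 -0.02 0.003 0 -0.12 1;0.001 0.002 -0.04 0.003 0 -0.24 1;0.001 0.002 -0.06 0.003 0 -0.36 1;0.001 0.002 -0.09 0.003 0 -0.362 1;0.001 0.002 -0.12 0.003 0 -0.362 1;0.001 0.002 -0.145 0.003 0 -0.362 1;0.001 0.002 -0.155 0.003 0 -0.362 1;0.001 0.002 -0.155 0.003 0 -0.362 1;0.001 0.002 -0.155 0.003 0 -0.362 1"

```text
t: 30.85
tool_pos: [423.7, -365.8, 16.5]
eef_rot: [-1.569, -0.024, 0.023]
contact_force: [0.4, -0.1, 0.4]
opening: 94.0
```

```bash
python3 tgt.py 423.3 -368.6 16 1.6
python3 - <<'E'
from h import *
p=snap("wrist","w30")
E
```

```text
pos [ 423.7 -365.8   16.5] t 30.85 F [ 0.4 -0.1  0.4] open 94.0 j [-0.87  0.4   1.72  0.    1.02 -0.9 ]
shift [-0.0004 -0.0028 -0.0005] turn [-0.001  0.001 -0.002]
```

View pics/w30.png

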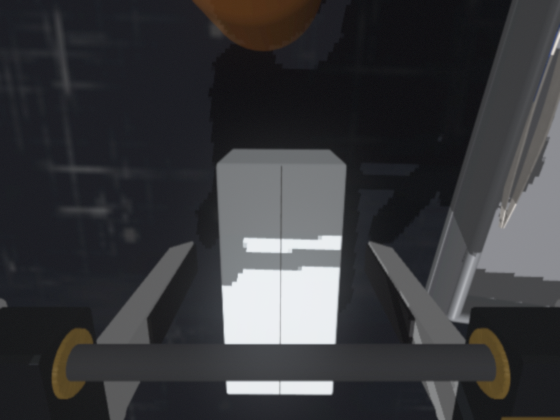

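Aligned: the carton is centred at column 281 between the fingers. Closing on it.

Emit:
apply_moves:
  rows: "0 -0.0028 0 0 0 0 1;0 -0.0028 0 0 0 0 1;0 -0.0028 0 0 0 0 0.5;0 -0.0028 0 0 0 0 0.5;0 -0.0028 0 0 0 0 0.5;0 -0.0028 0 0 0 0 0.5;0 -0.0028 0 0 0 0 0.5;0 -0.0028 0 0 0 0 0.5;0 -0.0028 0 0 0 0 0.5"
  force: 20

```text
t: 31.65
tool_pos: [424.2, -369.7, 17.5]
eef_rot: [-1.571, -0.025, 0.022]
contact_force: [-0.3, -0.1, 0.1]
opening: 54.7
```

```bash
python3 tgt.py c 0 0 150 0
```

```text
[453.2 237.2 150. ]
pos [ 424.2 -369.7   17.5] t 31.65 F [-0.3 -0.1  0.1] open 54.7 j [-0.87  0.41  1.72  0.    1.02 -0.9 ]
shift [0.029  0.6069 0.1325] turn [ 0.001  0.002 -0.189]
```

Emit:
apply_moves:
  rows: "0 0 0.03 0 0 0 0.5;0 0 0.07 0 0 0 0.5;0 0 0.11 0 0 0 0.5;0 0 0.145 0 0 0 0.5;0.002 0.03 0.15 0 0 -0.01 0.5;0.004 0.07 0.15 0 0 -0.03 0.5;0.006 0.11 0.15 0 0 -0.05 0.5;0.008 0.15 0.15 0 0 -0.07 0.5;0.01 0.19 0.15 0 0 -0.09 0.5;0.012 0.23 0.15 0 0 -0.11 0.5;0.014 0.27 0.15 0 0 -0.13 0.5;0.016 0.31 0.15 0 0 -0.15 0.5;0.018 0.35 0.15 0 0 -0.17 0.5;0.02 0.39 0.15 0 0 -0.189 0.5;0.022 0.43 0.15 0 0 -0.189 0.5;0.024 0.47 0.15 0 0 -0.189 0.5;0.026 0.51 0.15 0 0 -0.189 0.5;0.028 0.55 0.15 0 0 -0.189 0.5;0.029 0.585 0.15 0 0 -0.189 0.5;0.029 0.606 0.15 0 0 -0.189 0.5"

```text
t: 33.32
tool_pos: [452.2, 239.7, 166.9]
eef_rot: [-1.566, 0.129, -0.13]
contact_force: [-0.2, -1.0, -2.6]
opening: 54.9
```

Emit:
apply_moves:
  rows: "0 0 0 0 0 0 0.5;0 0 0 0 0 0 0.5"

```text
t: 33.48
tool_pos: [451.1, 240.5, 166.0]
eef_rot: [-1.568, 0.128, -0.126]
contact_force: [0.5, 0.4, -2.3]
opening: 54.8
```

```bash
python3 tgt.py c 0 -1 110 0
python3 - <<'E'
from h import *
p=snap("wrist","w31")
E
```

```text
[453.  236.2 110. ]
pos [451.1 240.5 166. ] t 33.4833 F [ 0.5  0.4 -2.3] open 54.8 j [ 0.32  0.11  1.74 -0.    1.29  0.48]
shift [ 0.0019 -0.0043 -0.056 ] turn [ 0.001 -0.001 -0.006]
```

View pics/w31.png

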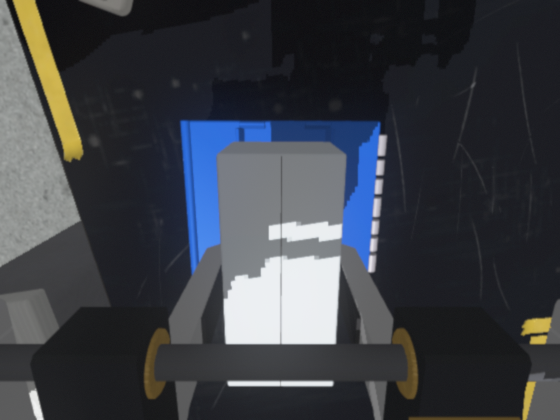

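Run:
```python
from h import *
from scipy.optimize import least_squares
np.set_printoptions(precision=1,suppress=True)
p=load("w31"); c=[453.2,237.2,-0.168]
X=np.array([[-83,71,62],[78,71,62],[-83,-30,62],[78,-30,62.],[-32,64.5,62],[32,64.5,62]]); print(proj(p,c2w(c,X)))
cv2.imwrite("pics/w31c.png",cv2.resize(p["img"][105:290,165:400],None,fx=3.2,fy=3.2,interpolation=cv2.INTER_CUBIC))
```

```text
[[178.7 120.9]
 [383.  122.2]
 [187.5 240.4]
 [372.7 241.5]
 [243.6 129.7]
 [324.3 130.2]]
```

View pics/w31c.png

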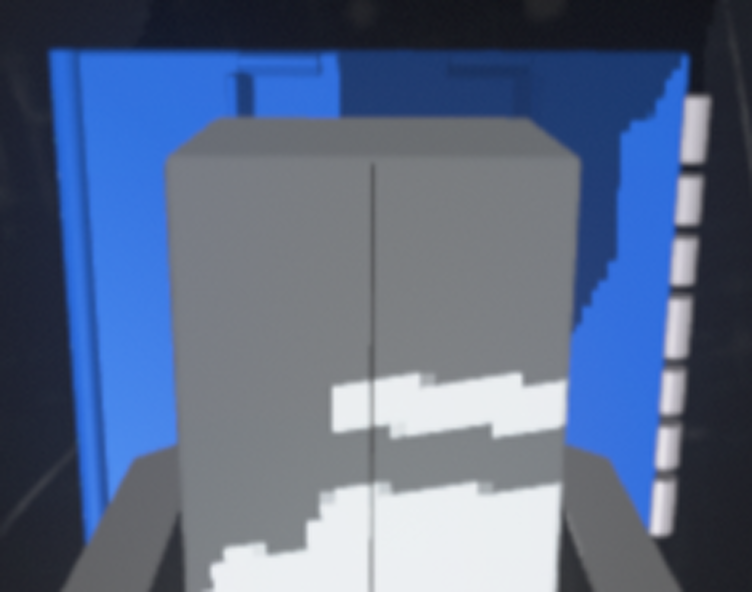

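Run:
```python
from tgt import *
np.set_printoptions(precision=1,suppress=True)
p=load("w31"); c=[453.2,237.2,-0.168]
def w2c(P): 
    a=c[2]; M=np.array([[np.cos(a),-np.sin(a)],[np.sin(a),np.cos(a)]]); return (np.array(P)[:2]-c[:2])@M
z=198.5
for u,v in ((167/3.2+165,157/3.2+105),(580/3.2+165,157/3.2+105),(227,383),(334,383)): print(w2c(onz(p,u,v,z)))
print("tcp",w2c([451.1,240.5]))
```

```text
[-29.   63.9]
[24.9 64.2]
[-29.2 -53.1]
[ 25.6 -52.7]
tcp [-2.6  2.9]
```

```bash
python3 tgt.py c -0.3 -2 79 0
```

```text
[452.6 235.3  79. ]
pos [451.4 239.4 166.1] t 33.5333 F [-0.1 -0.4 -1.8] open 55.1 j [ 0.32  0.11  1.74 -0.    1.29  0.48]
shift [ 0.0012 -0.0041 -0.0871] turn [ 0.001 -0.001 -0.004]
```

Emit:
apply_moves:
  rows: "0.0012 -0.0041 -0.02 0 0 -0.004 0.5;0.0012 -0.0041 -0.04 0 0 -0.004 0.5;0.0012 -0.0041 -0.06 0 0 -0.004 0.5;0.0012 -0.0041 -0.066 0 0 -0.004 0.5;0.0012 -0.0041 -0.066 0 0 -0.004 0.5;0.0012 -0.0041 -0.066 0 0 -0.004 0.5"

```text
t: 34.03
tool_pos: [452.8, 234.3, 100.3]
eef_rot: [-1.568, 0.134, -0.132]
contact_force: [-0.1, -0.0, -1.9]
opening: 54.6
```

```bash
python3 tgt.py c -0.3 -2 79 0
python3 - <<'E'
from h import *
p=snap("wrist","w32");cv2.imwrite("pics/w32c.png",cv2.resize(p["img"][85:400,120:440],None,fx=1.9,fy=1.9,interpolation=cv2.INTER_CUBIC))
E
```

```text
[452.6 235.3  79. ]
pos [452.8 234.3 100.3] t 34.0333 F [-0.1 -0.  -1.9] open 54.6 j [ 0.31  0.19  1.8  -0.    1.16  0.48]
shift [-0.0002  0.001  -0.0213] turn [ 0.001 -0.001  0.001]
```

View pics/w32c.png

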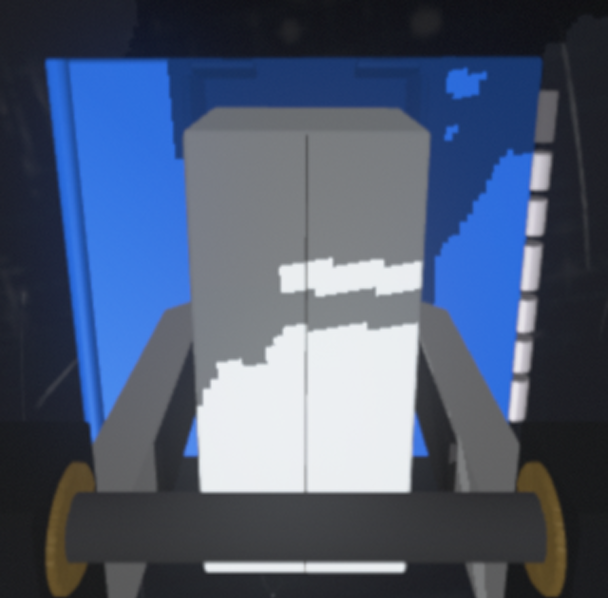

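Emit:
apply_moves:
  rows: "0 0.001 -0.008 0 0 0 0.5;0 0.001 -0.014 0 0 0 0.5;0 0.001 -0.019 0 0 0 0.5;0 0.001 -0.022 0 0 0 0.5;0 0.001 -0.023 0 0 0 0.5;0 0.001 -0.023 0 0 0 0.5"

```text
t: 34.58
tool_pos: [453.3, 235.8, 79.3]
eef_rot: [-1.568, 0.133, -0.132]
contact_force: [-4.0, -1.9, 7.3]
opening: 54.6
```

```bash
python3 tgt.py c -0.3 -2 79 0
python3 - <<'E'
from h import *
p=snap("wrist","w33");cv2.imwrite("pics/w33c.png",cv2.resize(p["img"][85:400,120:440],None,fx=1.9,fy=1.9,interpolation=cv2.INTER_CUBIC))
E
```

```text
[452.6 235.3  79. ]
pos [453.3 235.8  79.3] t 34.5833 F [-4.  -1.9  7.3] open 54.6 j [ 0.31  0.22  1.81 -0.    1.11  0.48]
shift [-0.0007 -0.0005 -0.0003] turn [ 0.001 -0.     0.001]
```

View pics/w33c.png

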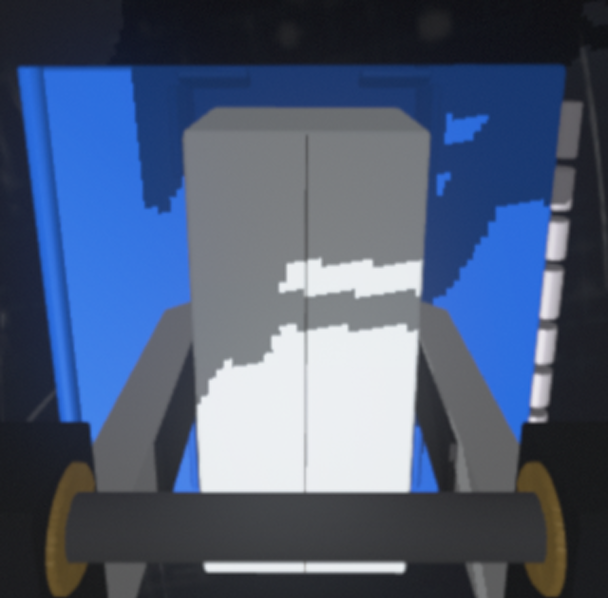

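Run:
```python
from h import *
np.set_printoptions(precision=1,suppress=True)
p=load("w33"); c=[453.2,237.2,-0.168]
X=np.array([[-27.5,60,62],[27.5,60,62],[-27.5,60,112],[27.5,60,112],[-27.5,-60,112],[0,64.5,62],[0,68,71],[-83,71,62],[78,71,62]]); print((proj(p,c2w(c,X))-[120,85])*1.9)
```

```text
[[208.2 106.9]
 [396.6 106.8]
 [176.  130.2]
 [426.7 130.1]
 [200.7 574.8]
 [302.3  91.1]
 [302.2  80.8]
 [ 13.4  68.3]
 [573.9  67.9]]
```

Emit:
apply_moves:
  rows: "0 0 0.001 0 0 0 0.85;0 0 0.001 0 0 0 0.85;0 0 0.001 0 0 0 0.85;0 0 0.001 0 0 0 0.85;0 0 0.001 0 0 0 0.85;0 0 0.03 0 0 0 0.85;0 0 0.07 0 0 0 0.85;0 0 0.11 0 0 0 0.85;0 0 0.15 0 0 0 0.85;0 0 0.19 0 0 0 0.85;0 -0.02 0.22 0 0 0 0.85;0 -0.02 0.22 0 0 0 0.85;0 -0.02 0.22 0 0 0 0.85"

```text
t: 35.72
tool_pos: [454.7, 215.7, 301.8]
eef_rot: [-1.566, 0.13, -0.137]
contact_force: [0.6, -0.5, -0.8]
opening: 80.3
```

```bash
python3 tgt.py c 0 0 79 0
python3 - <<'E'
from h import *
p=snap("wrist","w34");cv2.imwrite("pics/w34c.png",cv2.resize(p["img"][85:400,120:440],None,fx=1.9,fy=1.9,interpolation=cv2.INTER_CUBIC))
p=snap("side","d34"); cv2.imwrite("pics/d34c.png",cv2.resize(p["img"][170:260,260:360],None,fx=7,fy=6,interpolation=cv2.INTER_CUBIC))
E
```

```text
[453.2 237.2  79. ]
pos [454.7 215.7 301.8] t 35.7167 F [ 0.6 -0.5 -0.8] open 80.3 j [ 0.27 -0.01  1.58 -0.    1.57  0.44]
shift [-0.0015  0.0215 -0.2228] turn [-0.     0.005  0.002]
```

View pics/w34c.png

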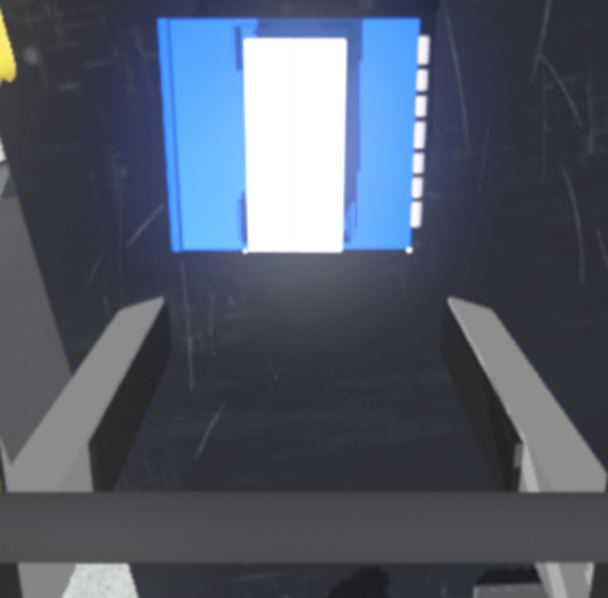

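View pics/d34c.png

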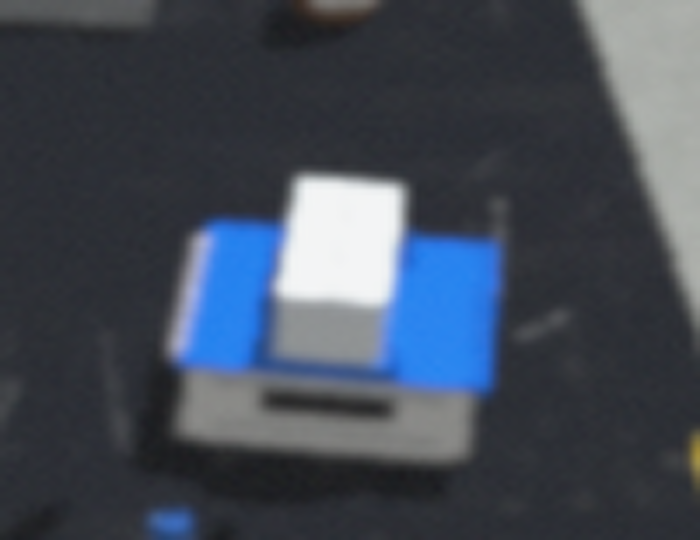

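Run:
```python
from h import *
np.set_printoptions(precision=1,suppress=True)
p=load("w34"); c=[453.2,237.2,-0.168]
def w2c(P): 
    a=c[2]; M=np.array([[np.cos(a),-np.sin(a)],[np.sin(a),np.cos(a)]]); return (np.array(P)[:2]-c[:2])@M
T=np.array([w2c(onz(p,u/1.9+120,v/1.9+85,112)) for u,v in((243,38),(347,38),(342,252),(246,252))]); print(T,T.mean(0))
D=np.array([w2c(onz(p,u/1.9+120,v/1.9+85,62)) for u,v in((158,18),(420,18),(410,250),(173,250))]); print(D,D.mean(0),"expected deck centre",-2.5,-2.5)
```

```text
[[-26.7  59.9]
 [ 28.9  59.8]
 [ 27.8 -60.4]
 [-28.3 -60.2]] [ 0.4 -0.3]
[[-81.7  71.5]
 [ 75.9  71.2]
 [ 76.1 -75.5]
 [-81.1 -75. ]] [-2.7 -1.9] expected deck centre -2.5 -2.5
```

The carton is centred in the seat within about 1 mm, the deck is level and shut, and the gripper is clear. I'm handing in.

Run:
```python
from h import *
print(env.hand_in()); s=env.get_state(); print(s["t"])
```

```text
the job is handed in; nothing more can be done
None
the job is handed in; nothing more can be done
```

I packed the carrier and handed the job in at about 35.7 s, well inside the 72 s limit. The hand-in gives no verdict, so the results below are from my own last checks.

- **Rack:** I gripped it by its sides, slid it flat to the mouth, then pushed it home with the fingers closed until it stopped firmly at 16 N. The picture put it at carrier (22, 1.3 to 1.9) mm against a home of (22, 1). Coming over the sill I guided it up by about 2.5 mm.
- **Tube:** It lies in its saddles, measured at carrier (-50.3, 1.2) mm against (-50, 0). It took 10 N of contact when I set it down.
- **Deck:** I swung it over and pressed it shut. It stopped hard at 34 N with the fingertips at about z 62, and it looked level from the side. It hid the rack and tube once shut, so both positions are from before that.
- **Carton:** It stands flat in the seat, measured about (0.4, -0.3) mm from the seat's centre. The gripper was well clear at the end.

**What went wrong or disagreed:**
- **Tool height:** The reported TCP height did not match the stated tool. The fingertips touched the bench with the TCP reading about 0 to 1 mm, where the stated 22 mm offset would mean about 22 mm. My first close on the rack therefore passed over it, and I used the measured height from then on.
- **First rack push:** The tapered fingertips wedged on the rack's rear edge about 16 mm short of home. I backed off, lowered the tool and pushed again without trouble.
- **Carrier position:** Late pictures put the carrier 1 to 2 mm off my fitted pose in x. I allowed for this by checking the carton against the seat guides in the pictures.
- **Not re-measured:** I did not measure the amber bottle or the red marker at the end. In the side pictures they did not appear to have moved.

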